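# Hold the spread snap ring at the groove of a modelling turntable's spindle

### The arm

A 7-joint arm with a two-finger parallel gripper is mounted at the origin on the work surface. World frame = base frame: x ahead of the robot, y to its left, z up, the work surface at z = 0. Lengths are in mm, angles in rad, forces in N, time in s.
With the tool pointing down it reaches from about 400 to 850 mm from the base axis. Payload 4.4 kg.
Tool frame: the origin (TCP) lies on the centre line of the jaws, within the pads' length; the fingertips stand 8 mm ahead of it and the grasp point (between the pads) lies 11 mm behind it; z points along the fingers, y is the direction in which the jaws open and shut (so a half turn about z gives the same grasp; the last joint's range is limited). The gripper opens to 94 mm and grips with 3 to 60 N. Pads are 16 mm wide; open, the fingers measure 119 mm over their backs; the gripper's body (75 mm by 177 mm) begins 78 mm behind the grasp point.
Start: joints at [1.156, 0.628, 0.038, 1.517, -0.027, 0.996, -0.02], TCP at [222.179, -610.864, 213.478] pointing down, gripper open.
Joint ranges: [-3.06, 3.06], [-0.37, 2.12], [-1.25, 1.32], [0.18, 2.47], [-1.1, 4.24], [0.23, 1.98], [-2.94, 2.94]. Speed limits (rad/s): [2.57, 2.57, 3.14, 3.14, 3.14, 3.14, 3.14].

### API

Orientations are given as a unit quaternion [x, y, z, w].
In Python, from rig import env gives the robot as it stands.
- The arm moves only by the shell command python3 -m creep 'ROWS' [FORCE]. ROWS is a JSON object of lists of equal length, an entry for each row: "linear": the shift along the tool's x, y, z in cm, a list of three; "twist": the turn, a rotation vector about the tool's x, y, z in degrees, a list of three; "gripper": the opening, from -1 (shut) to 1 (fully open). In form: {"linear": [[x, y, z], ...], "twist": [[ax, ay, az], ...], "gripper": [gripper, ...]}. A call has 1 to 5 rows; each row is the pose to reach, as a shift and turn from the pose measured when the call began, along the tool's axes at that moment; what a row does not reach only later rows make up. A row lasts 1/12 s, in which the tool goes at most 41.7 mm and 7.16 degrees, less where a joint would pass 70% of its speed; a pose out of reach is approached as far as the arm can. A call with a gripper value outside its range is refused whole. The fingers move at their own pace and stop on an object; FORCE is the grip in N (left out, the last holds). Time passes only in rows, so rows that repeat a pose let the fingers close. It gives the time, the measured TCP pose, the force and the opening at its end, in the units of the state.
- env.state(): the state, without advancing time (a new reading comes with each control period).
- env.read_camera(name): name is "scene" or "top" or "wrist"; returns a dict with "image" (480x640x3 uint8, red, green, blue), "K" (3x3 intrinsics, pixels), "D" ([k1, k2, p1, p2, k3] as OpenCV has them; the pictures are not rectified), "R" (3x3) and "t" (3): a world point X has camera coordinates R X + t; the wrist camera has in their place "tool_from_camera" (4x4, takes a point from camera to tool coordinates, whose origin is the TCP and whose axes are the flange's). Camera axes: x right, y down, z forward; pixel columns grow to the right and rows downward; lengths in mm; the calibration is good to about 2 mm. A picture is of the moment at which its call begins: read the wrist's pose just before it. There is no depth.
- env.finish_job(): hands the job in, once; it reports no verdict.
The state is a dict: "time_s": time; "q": joint angles; "joint_vel": joint speeds; "joint_efforts": joint torques, N m; "tcp_pos": TCP position; "tool_rot": TCP orientation; "contact_force": force on the tool from outside, world axes, zero at the start; "torque": the same for the moment, N m; "finger_gap": finger opening in mm.
Only numpy, scipy, OpenCV 4.12 (cv2) and the standard library are available. Lean on these libraries where they do the work, as an engineer would, in place of code of your own. Each camera call takes 0.05 s, during which the arm holds its last target.

### The job

Take the dust cap off the spindle stub of the upturned modelling turntable and leave it lying in the plywood tray. Then lift the circlip pliers out of their stand, squeeze their handles all the way so that the snap ring on their tips is fully spread above the stub, and lower the spread ring over the stub, centred and level, until it is at the middle of the groove. Finish while holding it there: handles still squeezed, ring still spread and not resting on or leaning against the turntable; do not knock the things standing around.

Things in the scene. Friction and masses are not known exactly. Their poses are not given: they have to be found in the camera images.
- cap_center (a point): Centre (half-way up) of the round grey plastic dust cap, diameter 40 mm, 36 mm high, about 50 g, upright on the spindle stub at the start. Its lower 16 mm are a loose hollow skirt (bore 35 mm) round the stub, the upper 20 mm are solid: grip it there across the diameter, at any yaw, about 6 mm above this point. z: up, the cap's axis. Lift it 20 mm or more to clear the stub.
- tray_in (a point): Centre of the inner floor (5 mm above the table) of the fixed open plywood tray, outside 160 (its x) x 140 (its y) x 25 mm high, walls and floor 5 mm thick. Axes along its sides, z up. The tray may be on either side of the turntable, the pliers' stand on the other.
- stub_top (a point): Centre of the top end of the spindle stub: a fixed vertical steel shaft of 30 mm diameter with a 3 mm chamfer, its top 64 mm above the table. It stands in the middle of the upturned turntable.
- groove (a point): Point on the stub's axis at the mid-height of its groove: 46 mm above the table, 18 mm below stub_top. The groove is 9 mm high and 25 mm in diameter. z up.
- turntable: The upturned modelling turntable; origin on the stub's axis at table height, z up. Disc of 180 mm diameter, 14 mm thick; hub of 68 mm diameter up to 30 mm, bearing ring of 46 mm diameter up to 36 mm above the table. It neither turns nor shifts.
- pliers_grip (a point): Point midway between the handles of the circlip pliers, where to grip: tool pointing down, one finger outside each handle, closing along this point's y. z: up along the pliers. 142 mm above the table at the start. Handles: rubber blocks 18 mm wide (x), 38 mm high, reaching 19 mm above and below this point; over their outsides 57 mm here (64 mm at the top) relaxed, 40 mm fully squeezed.
- pliers: The pliers, about 0.3 kg; origin at their pivot, 47 mm below pliers_grip, same axes. A 9 mm square cross bar along x through the pivot (from x = -49 to +29 mm) rests in the notches of the stand. The handles spring back: full squeeze takes about 12 N on each and ends at a firm stop, so grip with 20 to 35 N.
- stand: Fixed wooden stand of the pliers, which hang in it handles up, axes as the pliers'. Origin at table height below the pivot. Two cheeks (centred at x = -43 and +23 mm, 34 mm wide in y, 98 mm high) have notches open at the top. Lift the pliers straight up: 10 mm frees the bar, 100 mm brings jaws and ring clear of the stand.
- ring_center (a point): Centre of the spread snap ring's bore, half-way through its 3 mm thickness; fixed in the pliers 115 mm below pliers_grip and 10.9 mm towards their -x, same axes (z: ring's axis). The ring stays hooked by its lugs on the tips. Bore 26 mm relaxed (stopped by the stub), 36 mm fully spread. Lugs and tips reach 25 mm to either side, and at most 3 mm below this point.
- squeeze (a joint): How far the pliers' handles are squeezed (rad, each handle): 0 relaxed, ring closed; 0.177 at the stop, ring fully spread.
- cap: The dust cap; origin at the centre of its open underside, 18 mm below cap_center.
- paint_bottle: Bystander: blue paint bottle, diameter 56 mm, 150 mm high; origin under its centre. Leave it alone.
- glue_stick: Bystander: standing glue stick, diameter 26 mm, 85 mm high; origin under its centre. Leave it alone.
- pencil_tin: Bystander: flat pencil tin, 70 (x) x 180 (y) x 28 mm; origin under its centre. Leave it alone.
There are look-alikes about, which are no part of the job. What is meant by the cap is not orange or turquoise, and is the smaller of those in its own colour.

How it is judged (in metres and radians):
On the way, in this order (a step that is already met when the one before it is completed fails the run):
1. the dust cap lies in the tray, let go (x of cap_center in the frame of tray_in between -0.065 and 0.065 m and y of cap_center in the frame of tray_in between -0.055 and 0.055 m and z of cap_center in the frame of tray_in below 0.025 m and contact force between the fingers and cap below 0.1 N and linear speed of cap below 0.02 m/s), for 0.2 s.
2. the ring is spread by the squeezed pliers while it is above the stub and centred on it (value of joint squeeze above 0.15 rad and horizontal distance between ring_center and stub_top below 0.006 m and z of ring_center in the frame of stub_top above 0.002 m), for 0.1 s.
At the end, for the whole second after the job is handed in: Pliers still gripped and squeezed (above 0.15 rad); spread ring within 3.5 mm of the stub's axis and 3 mm of the groove's mid-height, level within 0.12 rad, at rest, pressing on the turntable with under 1.5 N; the cap lies in the tray (value of joint squeeze above 0.15 rad and horizontal distance between ring_center and groove below 0.0035 m and z of ring_center in the frame of groove between -0.003 and 0.003 m and angle between ring_center's own z axis and vertical below 0.12 rad and contact force between pliers and turntable below 1.5 N and contact force between the fingers and pliers above 3 N and linear speed of pliers below 0.02 m/s and x of cap_center in the frame of tray_in between -0.065 and 0.065 m and y of cap_center in the frame of tray_in between -0.055 and 0.055 m and z of cap_center in the frame of tray_in below 0.025 m); the arm keeps its last pose, push and grip.
It fails at once if the paint bottle is knocked away or over (distance of paint_bottle from where it was at the start of the episode above 0.03 m or angle between paint_bottle's own z axis and vertical above 0.5 rad).
It fails at once if the glue stick is knocked away or over (distance of glue_stick from where it was at the start of the episode above 0.03 m or angle between glue_stick's own z axis and vertical above 0.5 rad).
It fails at once if the pencil tin is knocked away or over (distance of pencil_tin from where it was at the start of the episode above 0.03 m or angle between pencil_tin's own z axis and vertical above 0.5 rad).
It also fails if it takes over 64 s, if anything falls off the work surface, if the arm or the gripper's body presses on something with over 40 N, if the wrist force passes 120 N, or if a joint passes its speed limit or range.

## Working session

There is one attempt and no reset: what is moved stays moved. The work goes in short steps, Python scripts to look and compute and a shell command to move; the robot and the scene stay as the last step left them, time stands still between calls to the robot, and variables do not carry over. Pictures are saved under pics/ and viewed, and the job is handed in when it is done.

```bash
ls; mkdir -p pics
python3 - <<'E'
from rig import env
import cv2
s=env.state(); print(s)
for n in ("scene","top","wrist"):
    c=env.read_camera(n); cv2.imwrite(f"pics/{n}0.png",c["image"][:,:,::-1])
    print(n,c["K"],c["D"]); print({k:v for k,v in c.items() if k in("R","t","tool_from_camera")})
E
```

```text
pics
{'time_s': 0.0, 'q': array([ 1.15616955,  0.62930359,  0.03845134,  1.51834913, -0.026981  ,
        0.99626984, -0.01998483]), 'joint_vel': array([-0.00069356,  0.00051993,  0.00014382, -0.00116173, -0.00201443,
        0.00125083, -0.00268442]), 'joint_efforts': array([-8.30585104e-04, -5.49730754e+01,  1.14382580e+00, -1.86630875e+01,
       -5.20801032e-02,  2.37623375e-02,  1.72632458e-04]), 'tcp_pos': array([ 221.9678652 , -610.25278777,  212.58787461]), 'tool_rot': array([ 9.84826508e-01,  1.73539416e-01, -1.78105627e-04, -8.88153895e-04]), 'contact_force': array([-0.13649418,  0.09219143, -1.16655179]), 'torque': array([0.0026087 , 0.06125966, 0.02062667]), 'finger_gap': 94.06984066272545}
scene [[483.75055797   0.         322.62743886]
 [  0.         483.75055797 243.8358287 ]
 [  0.           0.           1.        ]] [-0.03907731  0.          0.          0.          0.        ]
{'R': array([[-0.5796338 ,  0.81474094, -0.01489504],
       [ 0.51240853,  0.35020986, -0.78408581],
       [-0.63361042, -0.46211498, -0.62047368]]), 't': array([ 312.01071319, -182.91931757,
[... 271 characters left out ...]
99236125,  0.02175378, -0.12143278],
       [ 0.12060632, -0.03595804, -0.99204896]]), 't': array([ -4.71098246, 558.30550127, 782.05824169])}
wrist [[366.54057667   0.         323.35135812]
 [  0.         366.54057667 242.17254903]
 [  0.           0.           1.        ]] [-0.01753348  0.          0.          0.          0.        ]
{'tool_from_camera': array([[-6.67617730e-04, -9.61444163e-01, -2.74999409e-01,
         7.98902784e+01],
       [ 9.99999724e-01, -7.31343528e-04,  1.29194537e-04,
        -1.39452852e-01],
       [-3.25332371e-04, -2.74999247e-01,  9.61444387e-01,
        -1.71146371e+02],
       [ 0.00000000e+00,  0.00000000e+00,  0.00000000e+00,
         1.00000000e+00]])}
```

View pics/scene0.png

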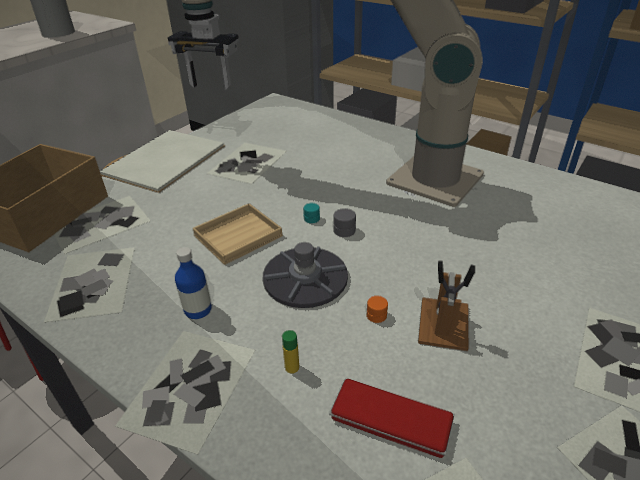

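View pics/top0.png

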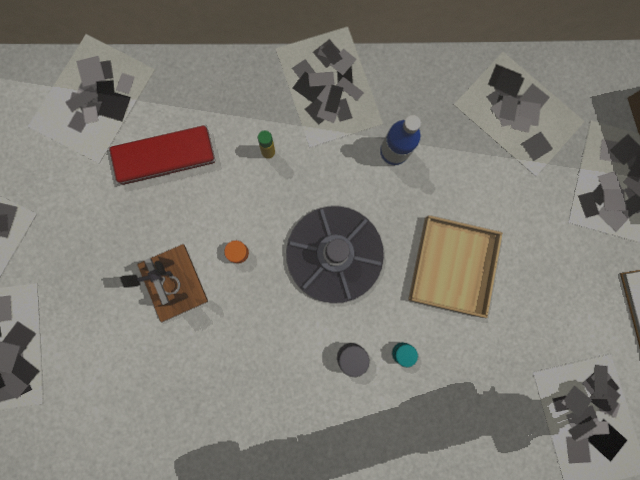

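View pics/wrist0.png

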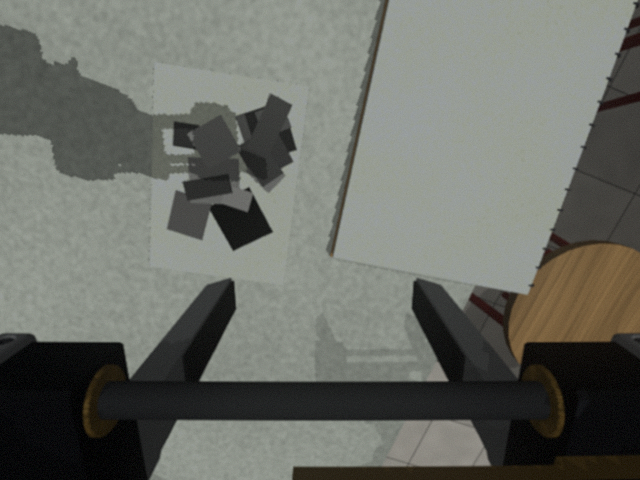

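The top view shows the capped stub at about (339,250), the tray at (456,266), the stand with the pliers at (165,283), and a larger grey look-alike at (353,360). Next I'll zoom in and measure.

```bash
cat > h.py <<'E'
import numpy as np, cv2
from scipy.spatial.transform import Rotation as Ro
from rig import env
def cam(name):
    if name=="wrist":
        s=env.state(); c=env.read_camera(name)
        Rt=Ro.from_quat(s["tool_rot"]).as_matrix(); T=c["tool_from_camera"]
        A=Rt@T[:3,:3]; p=Rt@T[:3,3]+s["tcp_pos"]
        c["R"]=A.T; c["t"]=-A.T@p
    else: c=env.read_camera(name)
    return c
def ray(c,uv):
    u=cv2.undistortPoints(np.array(uv,float).reshape(-1,1,2),c["K"],c["D"]).reshape(-1,2)
    d=np.c_[u,np.ones(len(u))]@c["R"]; o=-c["R"].T@c["t"]
    return o,d/np.linalg.norm(d,axis=1)[:,None]
def plane(c,uv,z):
    o,d=ray(c,uv); return o+d*((z-o[2])/d[:,2])[:,None]
def proj(c,X):
    return cv2.projectPoints(np.array(X,float).reshape(-1,1,3),cv2.Rodrigues(c["R"])[0],c["t"],c["K"],c["D"])[0].reshape(-1,2)
def tri(rays):
    A=np.zeros((3,3));b=np.zeros(3)
    for o,d in rays:
        P=np.eye(3)-np.outer(d,d);A+=P;b+=P@o
    X=np.linalg.solve(A,b); return X,[np.linalg.norm(np.cross(X-o,d)) for o,d in rays]
def crop(c,x0,y0,w,h,f,name):
    cv2.imwrite(name,cv2.resize(c["image"][y0:y0+h,x0:x0+w,::-1],None,fx=f,fy=f,interpolation=cv2.INTER_CUBIC))
def toolframe(v):
    s=env.state(); return Ro.from_quat(s["tool_rot"]).as_matrix().T@v
E
python3 - <<'E'
from h import *
c=cam("top"); 
crop(c,270,190,130,130,6,"pics/t_tt.png"); crop(c,100,230,120,100,6,"pics/t_pl.png")
s=cam("scene"); crop(s,400,240,100,110,6 if 0 else 5,"pics/s_pl.png"); crop(s,250,220,110,100,6,"pics/s_tt.png")
hsv=cv2.cvtColor(c["image"],cv2.COLOR_RGB2HSV)
# tray mask
m=cv2.inRange(hsv,(10,60,60),(30,255,255)); m[:, :395]=0; m[:,520:]=0; m[:200]=0;m[330:]=0
cs,_=cv2.findContours(m,cv2.RETR_EXTERNAL,cv2.CHAIN_APPROX_NONE)
k=max(cs,key=cv2.contourArea); print("tray",cv2.contourArea(k),cv2.minAreaRect(k))
b=cv2.boxPoints(cv2.minAreaRect(k)); ap=cv2.approxPolyDP(cv2.convexHull(k),5,True).reshape(-1,2); print(ap)
P=plane(c,ap,25); print(P); print(P.mean(0),np.linalg.norm(P-np.roll(P,1,0),axis=1))
E
```

```text
tray 6798.5 ((456.1975402832031, 266.0780334472656), (81.1576156616211, 88.21176147460938), 12.094757080078125)
[[426 217]
 [502 233]
 [486 317]
 [409 299]]
[[ 593.5447665  -220.40964618   25.        ]
 [ 560.84621222 -359.11467607   25.        ]
 [ 409.6769669  -318.43515701   25.        ]
 [ 445.05842304 -181.3470238    25.        ]]
[ 502.28159216 -269.82662576   25.        ] [153.53853804 142.50712532 156.54700253 141.58037896]
```

View pics/t_tt.png

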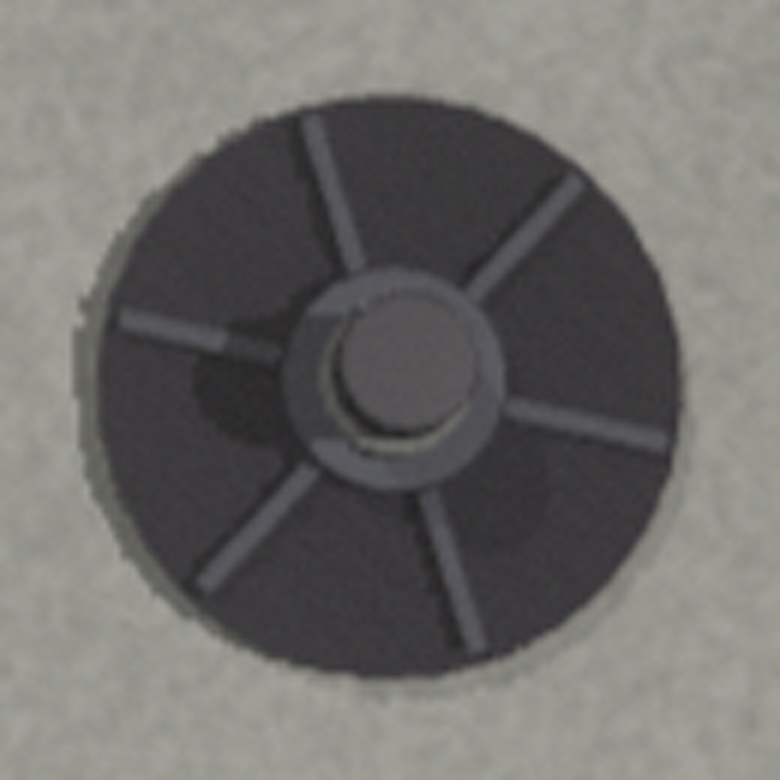

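View pics/t_pl.png

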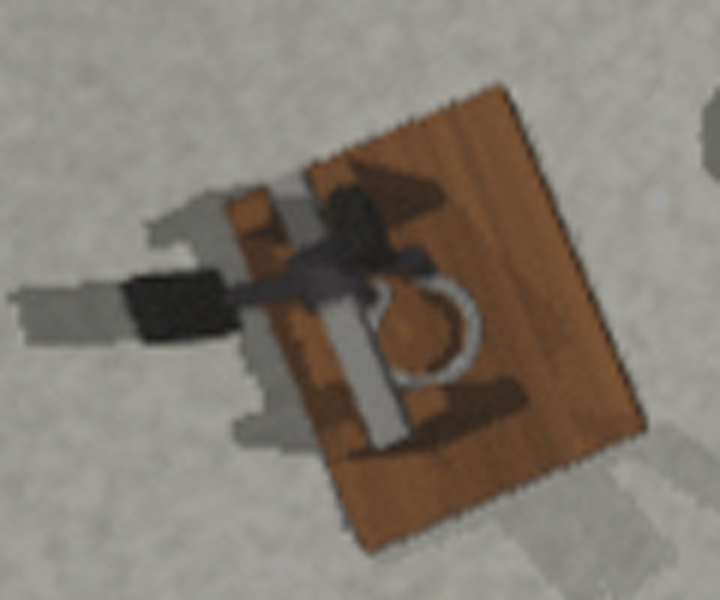

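View pics/s_pl.png

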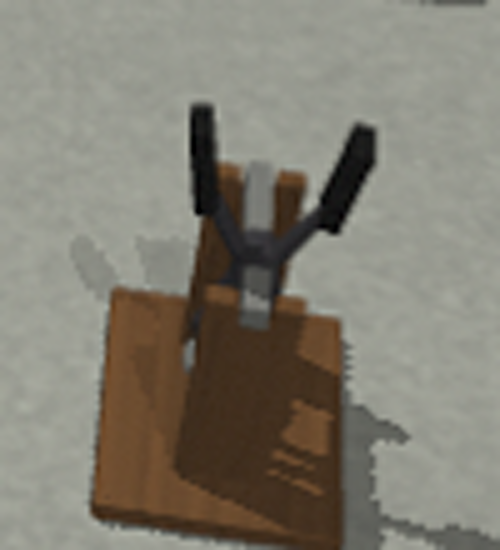

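View pics/s_tt.png

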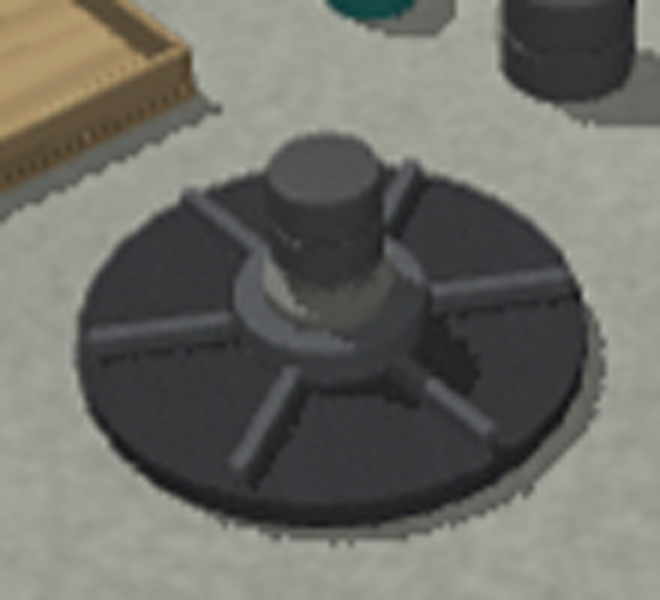

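Run:
```python
from h import *
c=cam("top"); s=cam("scene")
g=c["image"].astype(int)
cap_t=[270+409/6-.4,190+364/6-.4]; disc_t=[270+390/6-.4,190+388/6-.4]
cap_s=[250+325/6-.4,220+170/6-.4]; 
print("cap top",plane(c,[cap_t],84),plane(s,[cap_s],84),"disc",plane(c,[disc_t],14))
print("tri",tri([(o,d[0]) for o,d in (ray(c,[cap_t]),ray(s,[cap_s]))]))
def T(x,y): return [100+x/6-.4,230+y/6-.4]
def S(x,y): return [400+x/5-.4,240+y/5-.4]
# handle tops, bar ends
pts={"bar-x end":(T(390,440),S(256,325)),"pivot":(T(325,275),S(258,245)),"hA":(T(180,305),S(350,178)),"hB":(T(357,225),S(203,160))}
for k,(a,b) in pts.items():
    X,e=tri([(o,d[0]) for o,d in (ray(c,[a]),ray(s,[b]))]); print(k,X.round(1),np.round(e,1))
print("bar ends z95+4.5",plane(c,[T(390,440),T(290,178)],99.5), "pivot99",plane(c,[T(325,275)],99))
print("ring z27",plane(c,[T(425,325)],28))
# base corners
print("base",plane(c,[T(503,85),T(645,428),T(370,550)],12))
print(toolframe(np.array([1,0,0])))
```

```text
cap top [[530.3352534  -51.11879189  84.        ]] [[534.30462485 -47.85487101  84.        ]] disc [[529.61933132 -50.81316874  14.        ]]
tri (array([530.55827984, -51.22379112,  80.01252547]), [np.float64(0.26537819192853224), np.float64(0.26537819192850237)])
bar-x end [452.4 247.7  25.2] [5.3 5.3]
pivot [494.8 248.6 100.3] [0.5 0.5]
hA [486.4 272.6 138. ] [0.4 0.4]
hB [505.9 228.  138.3] [0.3 0.3]
bar ends z95+4.5 [[450.68039779 230.59130735  99.5       ]
 [521.36598243 258.20457528  99.5       ]] pivot99 [[495.0640953  248.62269527  99.        ]]
ring z27 [[483.02452848 242.0532537   28.        ]]
base [[555.38657059 224.21694624  12.        ]
 [451.05754985 181.16747421  12.        ]
 [417.50745971 261.68519006  12.        ]]
[ 9.39792958e-01  3.41744319e-01 -1.31477520e-04]
```

```bash
python3 -m creep '{"linear":[[3,-2.6,0],[6,-5.2,0],[9,-7.9,0],[12,-10.5,0]],"twist":[[0,0,0],[0,0,0],[0,0,0],[0,0,0]],"gripper":[1,1,1,1]}' 30
python3 -m creep '{"linear":[[3,-2.6,0],[6,-5.2,0],[9,-7.9,0],[12,-10.5,0]],"twist":[[0,0,0],[0,0,0],[0,0,0],[0,0,0]],"gripper":[1,1,1,1]}'
python3 -m creep '{"linear":[[3,-2.6,0],[6,-5.2,0],[9,-7.9,0],[12,-10.5,0]],"twist":[[0,0,0],[0,0,0],[0,0,0],[0,0,0]],"gripper":[1,1,1,1]}'
```

```text
time_s: 0.68
tcp_pos: [299.4, -469.4, 213.2]
tool_rot: [0.985, 0.173, 0.0, -0.0]
contact_force: [0.8, 0.9, 0.7]
finger_gap: 93.9
time_s: 1.02
tcp_pos: [377.1, -327.9, 213.6]
tool_rot: [0.985, 0.173, 0.0, -0.0]
contact_force: [1.4, -0.7, -0.1]
finger_gap: 94.2
time_s: 1.35
tcp_pos: [454.7, -186.4, 214.0]
tool_rot: [0.985, 0.173, 0.0, -0.0]
contact_force: [1.2, -0.8, 0.0]
finger_gap: 93.7
```

```bash
python3 -m creep '{"linear":[[3,-2.6,0],[6,-5.2,0],[9,-7.8,0],[11.8,-10.2,0],[11.8,-10.2,0]],"twist":[[0,0,0],[0,0,0],[0,0,0],[0,0,0],[0,0,0]],"gripper":[1,1,1,1,1]}'
python3 -m creep '{"linear":[[0,0,0],[0,0,0],[0,0,0],[0,0,0],[0,0,0]],"twist":[[0,0,-7],[0,0,-14],[0,0,-21],[0,0,-28],[0,0,-35]],"gripper":[1,1,1,1,1]}'
python3 -m creep '{"linear":[[0,0,0],[0,0,0],[0,0,0],[0,0,0],[0,0,0]],"twist":[[0,0,-7],[0,0,-14],[0,0,-21],[0,0,-28],[0,0,-35]],"gripper":[1,1,1,1,1]}'
python3 -m creep '{"linear":[[0,0,0],[0,0,0],[0,0,0],[0,0,0]],"twist":[[0,0,-7],[0,0,-14],[0,0,-20],[0,0,-20]],"gripper":[1,1,1,1]}'
python3 - <<'E'
from h import *
c=cam("wrist"); cv2.imwrite("pics/w1.png",c["image"][:,:,::-1]); print(env.state()["tcp_pos"],env.state()["q"])
print(proj(c,[[530.5,-51,84],[530.5,-51,64]]))
E
```

```text
time_s: 1.77
tcp_pos: [534.7, -41.1, 214.3]
tool_rot: [0.984, 0.179, 0.003, -0.002]
contact_force: [0.5, 0.9, -0.3]
finger_gap: 94.1
time_s: 2.18
tcp_pos: [534.6, -41.2, 214.4]
tool_rot: [0.883, 0.469, 0.003, -0.001]
contact_force: [-0.1, -0.3, -0.3]
finger_gap: 94.0
time_s: 2.6
tcp_pos: [534.6, -41.6, 214.4]
tool_rot: [0.699, 0.715, 0.004, 0.0]
contact_force: [-0.2, 0.7, 0.2]
finger_gap: 94.4
time_s: 2.93
tcp_pos: [534.4, -42.1, 214.4]
tool_rot: [0.564, 0.826, 0.003, 0.001]
contact_force: [-0.2, 0.3, -0.7]
finger_gap: 93.9
[534.46204664 -42.05953554 214.40282601] [ 0.33811693  0.49237349 -0.45275299  1.83030097  0.26658106  0.87415304
  0.12952037]
[[314.76970534 243.5939075 ]
 [315.14479969 237.53496731]]
```

View pics/w1.png

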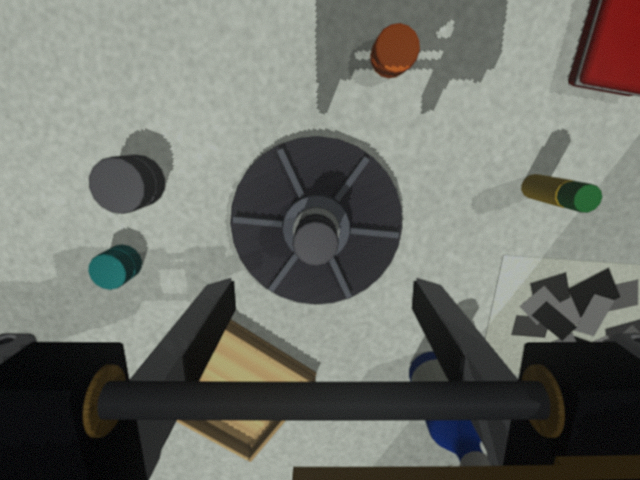

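The wrist picture shows the cap on the stub with its top near (315,243), the tray at (250,380), and the large grey look-alike at (125,183). I'll fit the circles next.

Run:
```python
from h import *
c=cam("wrist"); crop(c,225,130,190,180,4,"pics/w1z.png")
```

```text
(no output)
```

View pics/w1z.png

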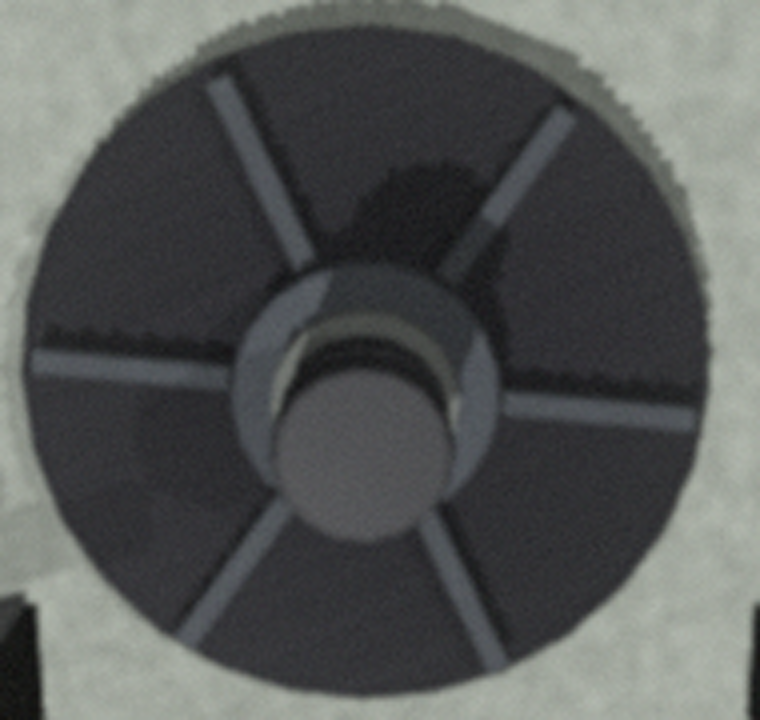

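Run:
```python
from h import *
c=cam("wrist")
W=lambda x,y:[225+x/4-.4,130+y/4-.4]
P=plane(c,[W(364,455)],84)[0]; D=plane(c,[W(368.5,362)],14)[0]; H=plane(c,[W(367,393)],30)[0]
w=plane(c,[W(274,455),W(454,455)],84); print("cap dia",np.linalg.norm(w[0]-w[1]))
print(P,D,H)
s=env.state(); print(s["tcp_pos"],toolframe(P-s["tcp_pos"]),toolframe(np.array([530.7,-50.7,84])-s["tcp_pos"]))
```

```text
cap dia 38.53013852240497
[531.13608126 -50.44096645  84.        ] [529.47108021 -45.66515037  14.        ] [530.85986421 -49.85133105  30.        ]
[534.54279829 -41.95212328 214.45294755] [ -7.0414913   -7.07971287 130.39145972] [ -7.12623651  -7.57978431 130.38798868]
```

```bash
python3 -m creep '{"linear":[[-0.7,-0.75,3],[-0.7,-0.75,6],[-0.7,-0.75,9],[-0.7,-0.75,11],[-0.7,-0.75,11]],"twist":[[0,0,0],[0,0,0],[0,0,0],[0,0,0],[0,0,0]],"gripper":[1,1,1,1,1]}'
python3 - <<'E'
from h import *
s=env.state(); print(s["tcp_pos"],toolframe(np.array([530.9,-50.6,61])-s["tcp_pos"]),Ro.from_quat(s["tool_rot"]).as_matrix().round(4))
E
```

```text
time_s: 3.5
tcp_pos: [527.7, -50.8, 100.9]
tool_rot: [0.566, 0.824, 0.001, -0.002]
contact_force: [-0.3, 0.6, -0.2]
finger_gap: 94.0
[527.66959565 -50.78089925 100.91746749] [-1.19716686  3.09220457 39.91086957] [[-3.584e-01  9.336e-01 -2.100e-03]
 [ 9.336e-01  3.584e-01  4.800e-03]
 [ 5.200e-03 -3.000e-04 -1.000e+00]]
```

```bash
python3 -m creep '{"linear":[[-0.1,0.3,2],[-0.1,0.3,4],[-0.1,0.3,4],[-0.1,0.3,4]],"twist":[[0,0,0],[0,0,0],[0,0,0],[0,0,0]],"gripper":[1,1,1,1]}'
python3 -m creep '{"linear":[[0,0,0],[0,0,0],[0,0,0],[0,0,0],[0,0,0]],"twist":[[0,0,0],[0,0,0],[0,0,0],[0,0,0],[0,0,0]],"gripper":[-1,-1,-1,-1,-1]}' 20
python3 -m creep '{"linear":[[0,0,0],[0,0,0],[0,0,0],[0,0,0],[0,0,0]],"twist":[[0,0,0],[0,0,0],[0,0,0],[0,0,0],[0,0,0]],"gripper":[-1,-1,-1,-1,-1]}'
```

```text
time_s: 3.83
tcp_pos: [530.8, -50.3, 61.4]
tool_rot: [0.567, 0.824, 0.001, -0.002]
contact_force: [0.7, -0.7, 0.5]
finger_gap: 93.7
time_s: 4.25
tcp_pos: [531.2, -50.4, 62.1]
tool_rot: [0.567, 0.824, 0.001, -0.002]
contact_force: [-1.5, -0.1, 0.4]
finger_gap: 64.3
time_s: 4.67
tcp_pos: [531.2, -50.5, 62.1]
tool_rot: [0.567, 0.824, 0.001, -0.002]
contact_force: [-0.4, -0.7, 2.1]
finger_gap: 39.5
```

```bash
python3 -m creep '{"linear":[[0,0,0],[0,0,-1],[0,0,-3],[0,0,-5],[0,0,-6]],"twist":[[0,0,0],[0,0,0],[0,0,0],[0,0,0],[0,0,0]],"gripper":[-1,-1,-1,-1,-1]}'
python3 -m creep '{"linear":[[-3,-1.6,0],[-6,-3.2,0],[-9,-4.9,0],[-12,-6.5,0],[-15,-8.1,0]],"twist":[[0,0,0],[0,0,0],[0,0,0],[0,0,0],[0,0,0]],"gripper":[-1,-1,-1,-1,-1]}'
python3 - <<'E'
from h import *
s=env.state(); print(s["tcp_pos"],s["finger_gap"],toolframe(np.array([502,-270,70])-s["tcp_pos"]))
c=cam("scene"); crop(c,150,150,250,200,3,"pics/s2.png")
c=cam("wrist"); cv2.imwrite("pics/w2.png",c["image"][:,:,::-1])
E
```

```text
time_s: 5.08
tcp_pos: [532.3, -50.5, 124.4]
tool_rot: [0.567, 0.824, 0.002, -0.001]
contact_force: [-0.5, 0.0, -0.7]
finger_gap: 39.9
time_s: 5.5
tcp_pos: [509.8, -221.2, 124.0]
tool_rot: [0.567, 0.824, 0.002, -0.001]
contact_force: [-0.3, 1.2, 0.1]
finger_gap: 39.7
[ 509.76331115 -221.21223179  124.0269233 ] 39.7397895706203 [-42.96528717 -24.84710523  53.81476776]
```

View pics/s2.png

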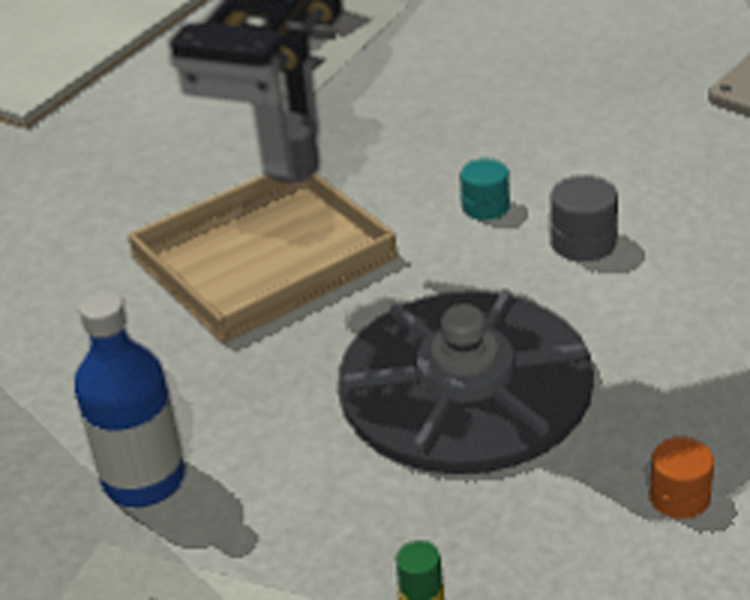

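View pics/w2.png

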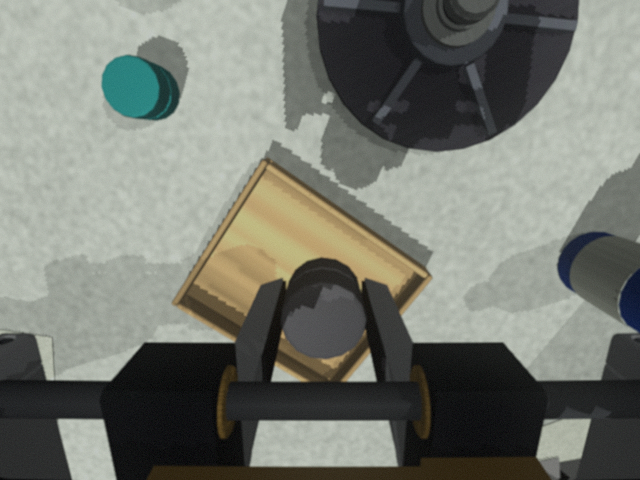

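The cap is off and held between the fingers, the stub is bare at (462,325) in the scene crop, and the tray is below. Next I move to the tray centre and lower.

```bash
python3 -m creep '{"linear":[[-2.5,-1.3,1],[-4.3,-2.5,3],[-4.3,-2.5,5.4],[-4.3,-2.5,5.4]],"twist":[[0,0,0],[0,0,0],[0,0,0],[0,0,0]],"gripper":[-1,-1,-1,-1]}'
python3 -m creep '{"linear":[[0,0,2],[0,0,4],[0,0,4.8],[0,0,4.9],[0,0,5]],"twist":[[0,0,0],[0,0,0],[0,0,0],[0,0,0],[0,0,0]],"gripper":[-1,-1,-1,-1,-1]}'
```

```text
time_s: 5.93
tcp_pos: [496.3, -276.6, 66.0]
tool_rot: [0.572, 0.82, -0.001, -0.004]
contact_force: [-0.3, 1.0, -0.8]
finger_gap: 39.7
time_s: 6.35
tcp_pos: [496.7, -275.0, 16.9]
tool_rot: [0.571, 0.821, -0.0, -0.004]
contact_force: [-1.4, 2.1, 9.9]
finger_gap: 39.7
```

```bash
python3 -m creep '{"linear":[[0,0,-0.2],[0,0,-0.2],[0,0,-0.2],[0,0,-0.2],[0,0,-0.2]],"twist":[[0,0,0],[0,0,0],[0,0,0],[0,0,0],[0,0,0]],"gripper":[0.4,0.4,0.4,0.4,0.4]}'
python3 -m creep '{"linear":[[0,0,-2],[0,0,-5],[0,0,-9],[0,0,-13],[0,0,-17]],"twist":[[0,0,0],[0,0,0],[0,0,0],[0,0,0],[0,0,0]],"gripper":[0.4,0.4,0.6,1,1]}'
python3 - <<'E'
from h import *
s=env.state(); print(s["tcp_pos"],s["finger_gap"])
c=cam("wrist"); cv2.imwrite("pics/w3.png",c["image"][:,:,::-1])
E
```

```text
time_s: 6.77
tcp_pos: [496.9, -275.1, 19.2]
tool_rot: [0.571, 0.821, -0.0, -0.003]
contact_force: [0.5, -0.5, -0.1]
finger_gap: 65.1
time_s: 7.18
tcp_pos: [497.3, -275.4, 190.9]
tool_rot: [0.571, 0.821, -0.0, -0.004]
contact_force: [0.6, -1.0, -0.2]
finger_gap: 82.1
[ 497.34070338 -275.41262496  190.85481754] 82.07943042184085
```

View pics/w3.png

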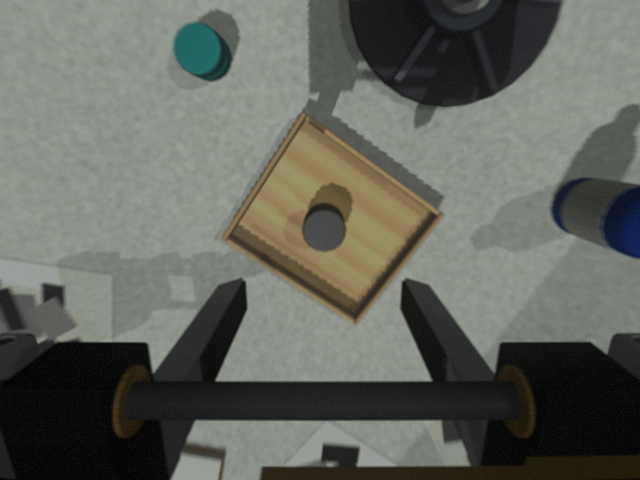

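```bash
python3 -m creep '{"linear":[[3.3,1.8,-1],[6.6,3.6,-2],[9.9,5.5,-3],[13.2,7.3,-4],[16.5,9.1,-4]],"twist":[[0,0,0],[0,0,0],[0,0,0],[0,0,0],[0,0,0]],"gripper":[1,1,1,1,1]}'
python3 -m creep '{"linear":[[3,1.8,0],[3.2,1.9,0],[3.2,1.9,0]],"twist":[[0,0,0],[0,0,0],[0,0,0]],"gripper":[1,1,1]}'
python3 - <<'E'
from h import *
s=env.state(); print(s["tcp_pos"],s["tool_rot"])
c=cam("wrist"); cv2.imwrite("pics/w4.png",c["image"][:,:,::-1])
print(proj(c,[[531,-50.5,64]]))
u=proj(c,[[531,-50.5,64]])[0].astype(int); print(u); crop(c,u[0]-65,u[1]-60,130,120,6,"pics/w4z.png")
E
```

```text
time_s: 7.65
tcp_pos: [531.1, -89.1, 240.1]
tool_rot: [0.572, 0.821, 0.001, 0.004]
contact_force: [0.2, 0.6, -0.7]
finger_gap: 94.1
time_s: 7.9
tcp_pos: [538.1, -49.4, 240.3]
tool_rot: [0.569, 0.822, 0.002, 0.004]
contact_force: [0.2, -0.5, -1.0]
finger_gap: 94.0
[538.08892619 -49.40406754 240.3043671 ] [0.56925281 0.82214852 0.00175247 0.00446954]
[[315.08786117 220.87824116]]
[315 220]
```

View pics/w4z.png

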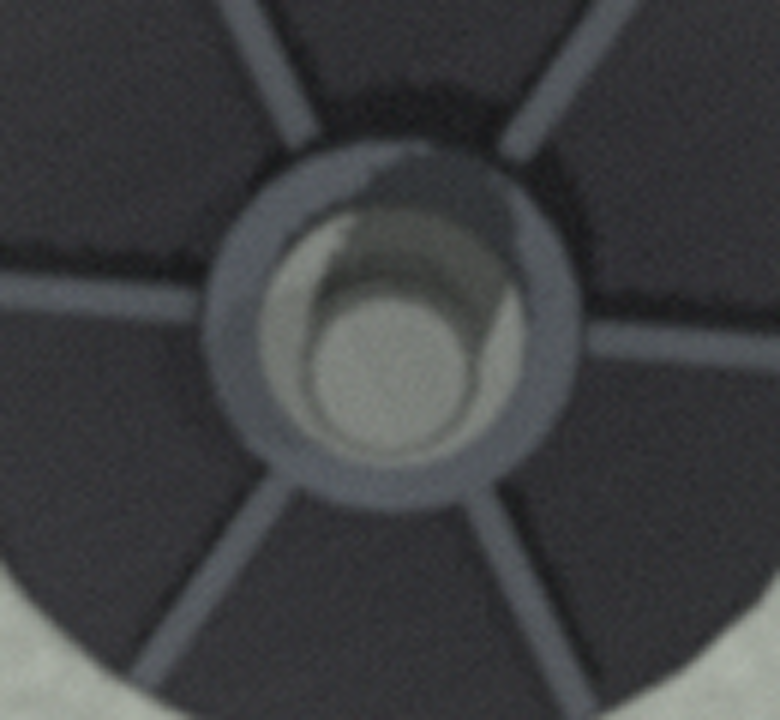

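```bash
python3 - <<'E'
from h import *
c=cam("wrist"); W=lambda x,y:[250+x/6-.4,160+y/6-.4]
print(plane(c,[W(390.5,371)],64),plane(c,[W(393.5,326)],30),plane(c,[W(392,336)],36))
w=plane(c,[W(313,371),W(468,371)],64); print("24?",np.linalg.norm(w[0]-w[1])); w=plane(c,[W(205,326),W(582,326)],30); print("68?",np.linalg.norm(w[0]-w[1]))
E
python3 -m creep '{"linear":[[3.7,0.8,-1],[7.4,1.6,-2],[11.1,2.4,-2],[14.8,3.2,-2],[18.5,4.1,-2]],"twist":[[0,0,0],[0,0,0],[0,0,0],[0,0,0],[0,0,0]],"gripper":[1,1,1,1,1]}'
python3 -m creep '{"linear":[[3.7,0.8,0],[7.4,1.6,0],[11,2.5,0],[11,2.5,0]],"twist":[[0,0,0],[0,0,0],[0,0,0],[0,0,0]],"gripper":[1,1,1,1]}'
python3 -m creep '{"linear":[[0,0,0],[0,0,0],[0,0,0],[0,0,0],[0,0,0]],"twist":[[0,0,-7],[0,0,-14],[0,0,-21],[0,0,-28],[0,0,-35]],"gripper":[1,1,1,1,1]}'
python3 -m creep '{"linear":[[0,0,0],[0,0,0],[0,0,0],[0,0,0],[0,0,0]],"twist":[[0,0,-7],[0,0,-14],[0,0,-21],[0,0,-28],[0,0,-35]],"gripper":[1,1,1,1,1]}'
python3 - <<'E'
from h import *
s=env.state(); R=Ro.from_quat(s["tool_rot"]).as_matrix(); print(s["tcp_pos"],s["q"],R.round(3)); print("yaw",np.degrees(np.arctan2(R[1,0],R[0,0])))
print("rotvec to goal", np.degrees((Ro.from_matrix(R).inv()*Ro.from_matrix(np.c_[[-np.cos(.389),-np.sin(.389),0],[-np.sin(.389),np.cos(.389),0],[0,0,-1]])).as_rotvec()), toolframe(np.array([496,250,0])-s["tcp_pos"]))
E
```

```text
[[530.21184626 -53.93505091  64.        ]] [[530.07789    -53.71618376  30.        ]] [[530.09592123 -54.25135079  36.        ]]
24? 25.030207010863705
68? 66.47251879992935
time_s: 8.42
tcp_pos: [511.8, 133.0, 258.6]
tool_rot: [0.574, 0.819, -0.0, 0.005]
contact_force: [0.0, -0.3, -0.0]
finger_gap: 94.1
time_s: 8.75
tcp_pos: [496.2, 252.2, 258.1]
tool_rot: [0.571, 0.821, 0.002, 0.003]
contact_force: [1.0, 0.3, -0.3]
finger_gap: 94.3
time_s: 9.17
tcp_pos: [497.2, 249.6, 257.5]
tool_rot: [0.296, 0.955, 0.001, 0.004]
contact_force: [0.2, -0.2, -0.1]
finger_gap: 94.1
time_s: 9.58
tcp_pos: [498.4, 246.7, 257.0]
tool_rot: [-0.006, 1.0, -0.001, 0.003]
contact_force: [0.2, 0.0, 1.0]
finger_gap: 93.7
[498.38426078 246.73641598 257.00913417] [ 0.03546529  0.56166936 -0.86309222  1.71735065  0.48304376  1.08408132
  0.59846539] [[-1.    -0.011  0.007]
 [-0.011  1.    -0.002]
 [-0.007 -0.002 -1.   ]]
yaw -179.35499267879445
rotvec to goal [ -0.2135993    0.35918361 -21.64343799] [  4.09925536   3.92496064 256.97825106]
```

```bash
python3 -m creep '{"linear":[[0.4,0.4,0],[0.4,0.4,0],[0.4,0.4,0],[0.4,0.4,0],[0.4,0.4,0]],"twist":[[0,0,-7],[-0.2,0.4,-14],[-0.2,0.4,-21.6],[-0.2,0.4,-21.6],[-0.2,0.4,-21.6]],"gripper":[1,1,1,1,1]}'
python3 - <<'E'
from h import *
c=cam("wrist"); cv2.imwrite("pics/w5.png",c["image"][:,:,::-1])
np.savez("w5.npz",R=c["R"],t=c["t"],K=c["K"],D=c["D"]); s=env.state(); print(s["tcp_pos"],s["joint_vel"].round(3),s["q"])
print(proj(c,[[496,250,142],[495,248,95]]))
E
```

```text
time_s: 10.0
tcp_pos: [495.1, 248.7, 256.3]
tool_rot: [-0.19, 0.982, -0.0, -0.001]
contact_force: [-0.3, -0.7, 0.0]
finger_gap: 94.2
[494.9793475  249.11391882 256.52452684] [-0.015 -0.008  0.001 -0.001 -0.    -0.001  0.002] [ 0.08387215  0.59766001 -0.96555234  1.715551    0.53950248  1.12103485
  0.9078002 ]
[[324.5190416  242.6486502 ]
 [322.80935909 227.17104084]]
```

View pics/w5.png

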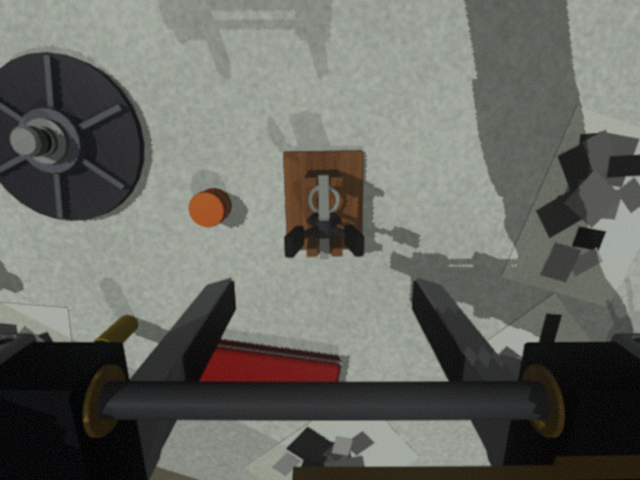

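The view is aligned with the pliers, which stand at about (323,230) with the bar along the image's vertical. I'll zoom in.

Run:
```python
from h import *
im=cv2.imread("pics/w5.png")[145:265,265:385]; cv2.imwrite("pics/w5z.png",cv2.resize(im,None,fx=5,fy=5,interpolation=cv2.INTER_CUBIC))
```

```text
(no output)
```

View pics/w5z.png

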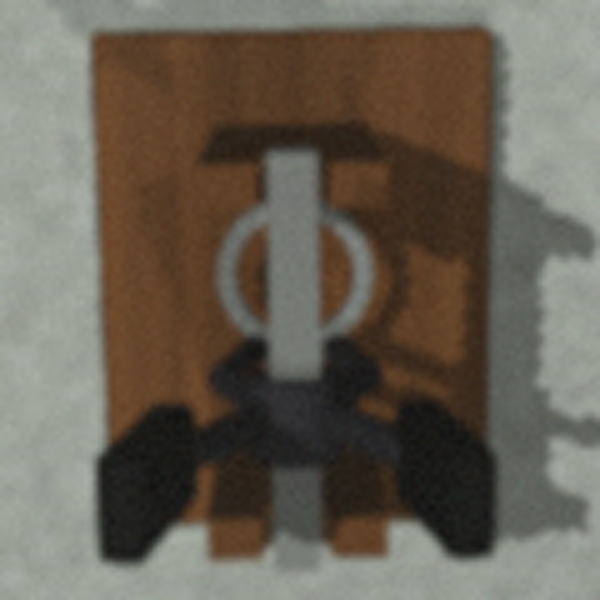

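Run:
```python
from h import *
c=dict(np.load("w5.npz")); W=lambda x,y:[265+x/5-.4,145+y/5-.4]
b=plane(c,[W(293,148),W(298.5,568)],99.5); v=b[1]-b[0]; print("bar",b,np.linalg.norm(v),"yaw",np.degrees(np.arctan2(v[1],v[0])),"pivot",b[0]+v*49/78)
h=plane(c,[W(98,510),W(496,510),W(297,498)],161); print("handles",h,np.linalg.norm(h[0]-h[1]), "yaw", np.degrees(np.arctan2(*(h[1]-h[0])[[1,0]])))
r=plane(c,[W(294,272)],29); print("ring",r)
k=plane(c,[W(93,33),W(493,28)],12); k2=k[1]-k[0]; print("base yaw",np.degrees(np.arctan2(k2[1],k2[0]))-90, np.linalg.norm(k2))
```

```text
bar [[449.19899793 230.02835354  99.5       ]
 [521.33899475 260.07743663  99.5       ]] 78.14810640741828 yaw 22.613605543594378 pivot [494.51771388 248.90534163  99.5       ]
handles [[505.30428428 220.72817892 161.        ]
 [482.81133592 276.75959189 161.        ]
 [492.29887089 248.03947254 161.        ]] 60.37757834128865 yaw 111.8722339359304
ring [[480.0307221  242.54630643  29.        ]]
base yaw 22.558085589330815 88.16705352287764
```

```bash
cat > to.py <<'E'
import sys
from h import *
x,y,z,yaw=map(float,sys.argv[1:5]); a=np.radians(yaw)
s=env.state(); R=Ro.from_quat(s["tool_rot"]); G=Ro.from_matrix(np.c_[[-np.cos(a),-np.sin(a),0],[-np.sin(a),np.cos(a),0],[0,0,-1]])
print("tcp",s["tcp_pos"].round(2),"gap",round(s["finger_gap"],1),"lin cm",(R.inv().apply(np.array([x,y,z])-s["tcp_pos"])/10).round(2),"twist",np.degrees((R.inv()*G).as_rotvec()).round(2), "vel",np.abs(s["joint_vel"]).max().round(3))
E
python3 to.py 494.6 249 190 22.5
```

```text
tcp [494.98 249.11 256.52] gap 94.1 lin cm [0.03 0.01 6.65] twist [-0.03 -0.08 -0.58] vel 0.015
```

```bash
python3 -m creep '{"linear":[[0,0,2],[0,0,4],[0,0,6.6],[0,0,6.6],[0,0,6.6]],"twist":[[0,0,-0.6],[0,0,-0.6],[0,0,-0.6],[0,0,-0.6],[0,0,-0.6]],"gripper":[1,1,1,1,1]}'
python3 to.py 494.6 249 131 22.5
```

```text
time_s: 10.47
tcp_pos: [494.5, 248.2, 190.0]
tool_rot: [-0.194, 0.981, -0.001, -0.002]
contact_force: [1.3, 0.4, 0.2]
finger_gap: 94.0
tcp [494.5  248.22 190.  ] gap 94.0 lin cm [-0.06  0.07  5.9 ] twist [-0.06 -0.22 -0.09] vel 0.039
```

```bash
python3 -m creep '{"linear":[[0,0.07,2],[0,0.07,4],[0,0.07,5.9],[0,0.07,5.9],[0,0.07,5.9]],"twist":[[0,-0.2,0],[0,-0.2,0],[0,-0.2,0],[0,-0.2,0],[0,-0.2,0]],"gripper":[1,1,1,1,1]}'
python3 to.py 494.6 249 131 22.5
python3 - <<'E'
from h import *
c=cam("wrist"); cv2.imwrite("pics/w6.png",c["image"][:,:,::-1])
E
```

```text
time_s: 10.88
tcp_pos: [494.5, 249.0, 132.0]
tool_rot: [-0.194, 0.981, -0.0, 0.0]
contact_force: [-0.3, 0.3, -0.2]
finger_gap: 94.2
tcp [494.5  249.03 132.02] gap 94.2 lin cm [-0.01 -0.01  0.1 ] twist [-0.06  0.02 -0.14] vel 0.02
```

View pics/w6.png

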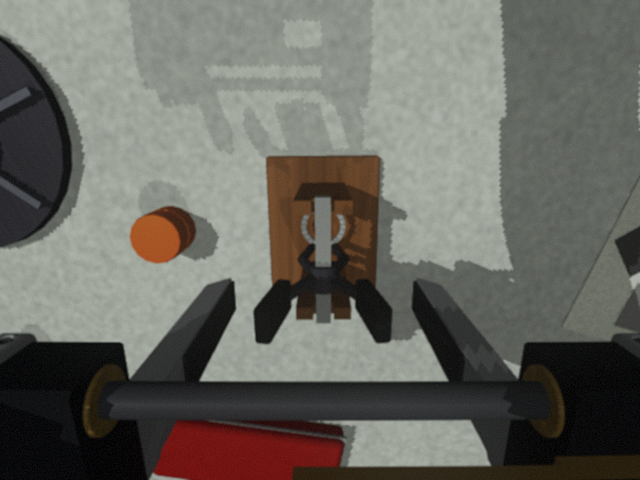

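The handles at (272,310) and (375,310) sit symmetrically between the fingers, centred on column 323. Next I squeeze.

```bash
python3 -m creep '{"linear":[[0,0,0.1],[0,0,0.1],[0,0,0.1],[0,0,0.1],[0,0,0.1]],"twist":[[0,0,0],[0,0,0],[0,0,0],[0,0,0],[0,0,0]],"gripper":[-1,-1,-1,-1,-1]}' 30
python3 -m creep '{"linear":[[0,0,0],[0,0,0],[0,0,0],[0,0,0],[0,0,0]],"twist":[[0,0,0],[0,0,0],[0,0,0],[0,0,0],[0,0,0]],"gripper":[-1,-1,-1,-1,-1]}'
python3 -m creep '{"linear":[[0,0,0],[0,0,0],[0,0,0],[0,0,0],[0,0,0]],"twist":[[0,0,0],[0,0,0],[0,0,0],[0,0,0],[0,0,0]],"gripper":[-1,-1,-1,-1,-1]}'
python3 to.py 494.6 249 131 22.5
python3 - <<'E'
from h import *
c=cam("wrist"); cv2.imwrite("pics/w7.png",c["image"][:,:,::-1])
E
```

```text
time_s: 11.35
tcp_pos: [495.1, 249.6, 132.0]
tool_rot: [-0.194, 0.981, -0.0, 0.001]
contact_force: [1.3, -0.3, -0.6]
finger_gap: 64.0
time_s: 11.77
tcp_pos: [496.1, 249.6, 134.2]
tool_rot: [-0.194, 0.981, -0.001, 0.003]
contact_force: [-1.6, -3.6, 16.0]
finger_gap: 38.9
time_s: 12.18
tcp_pos: [496.2, 249.6, 134.4]
tool_rot: [-0.194, 0.981, -0.001, 0.003]
contact_force: [-0.6, -0.8, 4.9]
finger_gap: 39.0
tcp [496.21 249.61 134.36] gap 39.0 lin cm [0.17 0.01 0.34] twist [-0.16  0.3  -0.14] vel 0.001
```

View pics/w7.png

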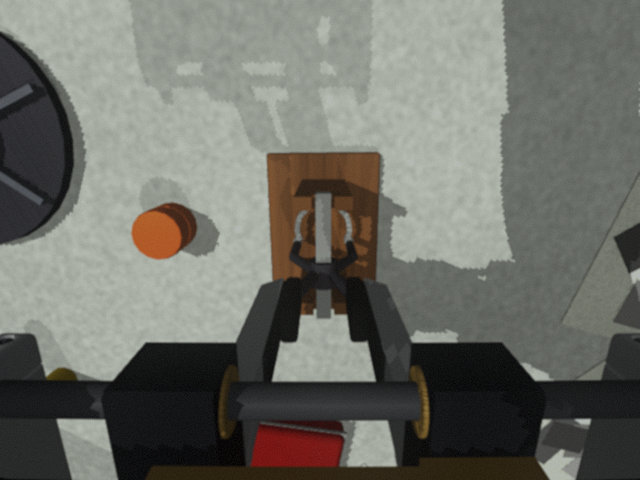

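```bash
python3 -m creep '{"linear":[[0,0,-0.7],[0,0,-1.5],[0,0,-2.5],[0,0,-4],[0,0,-6]],"twist":[[0,0,0],[0,0,0],[0,0,0],[0,0,0],[0,0,0]],"gripper":[-1,-1,-1,-1,-1]}'
python3 -m creep '{"linear":[[0,0,-2],[0,0,-4],[0,0,-6],[0,0,-6.3],[0,0,-6.3]],"twist":[[0,0,0],[0,0,0],[0,0,0],[0,0,0],[0,0,0]],"gripper":[-1,-1,-1,-1,-1]}'
python3 to.py 494.6 249 260 22.5
python3 - <<'E'
from h import *
c=cam("wrist"); cv2.imwrite("pics/w8.png",c["image"][:,:,::-1])
c=cam("scene"); crop(c,330,150,200,200,3,"pics/s8.png")
E
```

```text
time_s: 12.65
tcp_pos: [495.1, 249.2, 194.6]
tool_rot: [-0.194, 0.981, -0.001, 0.002]
contact_force: [-0.3, -0.4, -3.0]
finger_gap: 38.9
time_s: 13.07
tcp_pos: [495.3, 249.8, 258.9]
tool_rot: [-0.194, 0.981, -0.001, 0.003]
contact_force: [-0.9, -0.1, -2.7]
finger_gap: 39.1
tcp [495.27 249.81 258.86] gap 39.1 lin cm [ 0.09 -0.05 -0.11] twist [-0.14  0.32 -0.12] vel 0.04
```

View pics/w8.png

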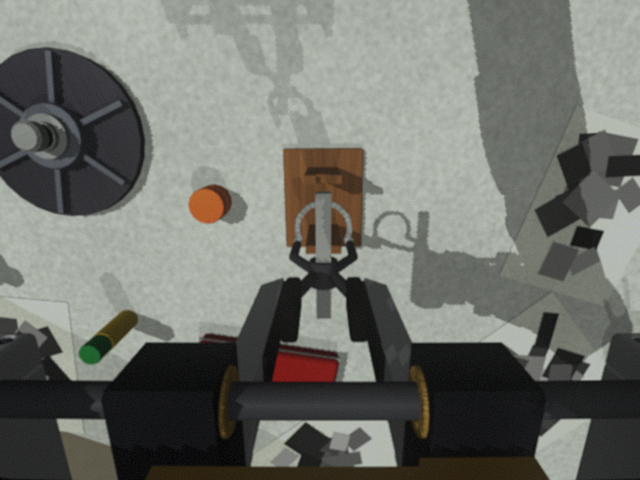

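View pics/s8.png

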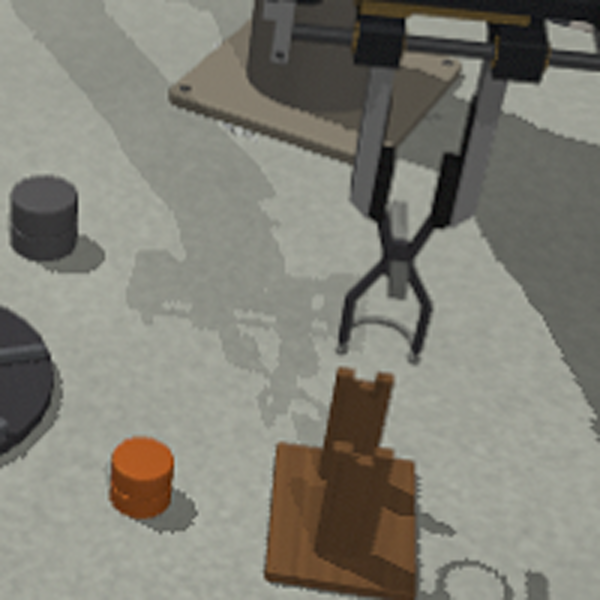

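The pliers hang free in both views, squeezed, with the ring around (324,222) in the wrist view. I'll zoom in to fix the ring in the tool frame.

Run:
```python
from h import *
for n,f in (("w8","a"),("w7","b")):
    im=cv2.imread(f"pics/{n}.png")[175:335,265:385]; cv2.imwrite(f"pics/{n}z.png",cv2.resize(im[:100],None,fx=6,fy=6,interpolation=cv2.INTER_CUBIC))
s=env.state(); print(s["tcp_pos"],s["contact_force"],s["torque"])
```

```text
[494.416731   248.59432895 256.71447017] [ 0.26834022 -0.45702614 -2.40956115] [ 0.04479729 -0.09847153  0.03461272]
```

View pics/w8z.png

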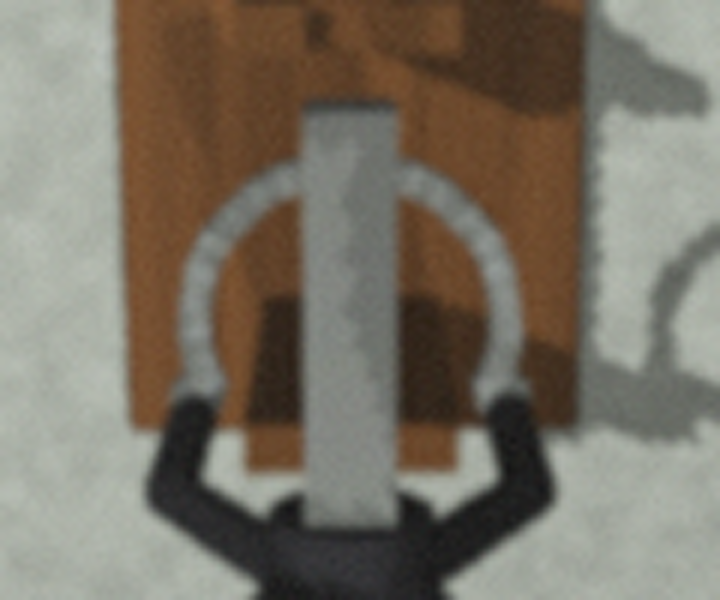

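```bash
python3 - <<'E'
from h import *
c=env.read_camera("wrist"); T=c["tool_from_camera"]
M=np.linalg.inv(T)
def pr(p): 
    return cv2.projectPoints(np.array([p],float),cv2.Rodrigues(M[:3,:3])[0],M[:3,3],c["K"],c["D"])[0].ravel()
for z in (104,107.4): print(z,pr([10.9,0,z]),pr([10.9,18,z])-pr([10.9,-18,z]))
u=cv2.undistortPoints(np.array([[[322.9,228.]]]),c["K"],c["D"]).ravel(); d=T[:3,:3]@np.r_[u,1]; o=T[:3,3]
for z in (104,107.4): print(z,o+d*(z-o[2])/d[2])
E
python3 to.py 531 -50.5 230 22.5
```

```text
104 [323.32801388 230.88442548] [ 4.65322552e+01 -2.66553002e-02]
107.4 [323.32953238 229.82596168] [ 4.60015754e+01 -2.64120831e-02]
104 [ 13.19477573  -0.32882326 104.        ]
107.4 [ 12.36952608  -0.33465524 107.4       ]
tcp [494.23 248.44 256.3 ] gap 39.0 lin cm [  7.99 -29.03   2.72] twist [-0.19  0.03 -0.12] vel 0.005
```

```bash
python3 -m creep '{"linear":[[0.4,-1.7,0],[1,-4.2,0],[1.8,-7.5,0],[2.6,-10.9,0],[3.4,-14.2,0]],"twist":[[0,0,4],[0,0,9],[0,0,14],[0,0,19],[0,0,24]],"gripper":[-1,-1,-1,-1,-1]}'
python3 to.py 542.6 -55 256 -22.5
```

```text
time_s: 13.63
tcp_pos: [516.2, 102.4, 255.4]
tool_rot: [0.016, 1.0, -0.002, -0.0]
contact_force: [0.7, 0.1, -2.0]
finger_gap: 39.1
tcp [516.18 102.43 255.42] gap 39.1 lin cm [-3.140e+00 -1.565e+01 -1.000e-02] twist [-1.900e-01  1.000e-02  2.069e+01] vel 0.667
```

```bash
python3 -m creep '{"linear":[[-0.6,-3.3,0],[-1.3,-6.6,0],[-2,-10,0],[-2.6,-13.2,0],[-3,-15,0]],"twist":[[0,0,5],[0,0,10],[0,0,15],[0,0,20],[0,0,20.7]],"gripper":[-1,-1,-1,-1,-1]}'
python3 -m creep '{"linear":[[0,-0.7,0],[0,-0.7,0],[0,-0.7,0]],"twist":[[0,0,0],[0,0,0],[0,0,0]],"gripper":[-1,-1,-1]}'
python3 to.py 542.6 -55 200 -22.5
```

```text
time_s: 14.05
tcp_pos: [540.7, -53.7, 254.2]
tool_rot: [0.199, 0.98, -0.003, -0.001]
contact_force: [0.1, 0.5, -3.3]
finger_gap: 38.9
time_s: 14.3
tcp_pos: [537.0, -59.1, 253.5]
tool_rot: [0.199, 0.98, -0.003, -0.002]
contact_force: [-0.1, 0.3, -2.8]
finger_gap: 38.9
tcp [536.98 -59.12 253.47] gap 38.9 lin cm [-0.37  0.63  5.34] twist [-0.36 -0.19 -0.44] vel 0.029
```

```bash
python3 -m creep '{"linear":[[-0.2,0.4,1],[-0.37,0.63,3],[-0.37,0.63,5],[-0.37,0.63,5.6],[-0.37,0.63,5.6]],"twist":[[-0.4,-0.2,-0.4],[-0.4,-0.2,-0.4],[-0.4,-0.2,-0.4],[-0.4,-0.2,-0.4],[-0.4,-0.2,-0.4]],"gripper":[-1,-1,-1,-1,-1]}'
python3 -m creep '{"linear":[[0,0,0],[0,0,0]],"twist":[[0,0,0],[0,0,0]],"gripper":[-1,-1]}'
python3 to.py 542.6 -55 195 -22.5
python3 - <<'E'
from h import *
c=cam("wrist"); cv2.imwrite("pics/w9.png",c["image"][:,:,::-1]); np.savez("w9.npz",R=c["R"],t=c["t"],K=c["K"],D=c["D"])
u=proj(c,[[531,-50.5,64]])[0]; print(u); crop(c,255,165,140,120,5,"pics/w9z.png")
c=cam("scene"); crop(c,230,150,160,160,4,"pics/s9.png")
E
python3 to.py 542.6 -55 195 -22.5
```

```text
time_s: 14.72
tcp_pos: [541.0, -53.0, 196.0]
tool_rot: [0.194, 0.981, 0.001, -0.002]
contact_force: [-0.6, 0.0, -2.8]
finger_gap: 39.1
time_s: 14.88
tcp_pos: [541.4, -51.5, 196.9]
tool_rot: [0.193, 0.981, 0.001, -0.001]
contact_force: [-0.4, 0.0, -2.8]
finger_gap: 39.1
tcp [541.44 -51.53 196.89] gap 39.1 lin cm [-0.24 -0.28  0.19] twist [ 0.09 -0.17  0.27] vel 0.009
[319.86293445 223.95654378]
tcp [541.69 -52.4  197.06] gap 39.0 lin cm [-0.18 -0.21  0.21] twist [ 0.07 -0.12  0.2 ] vel 0.006
```

View pics/w9z.png

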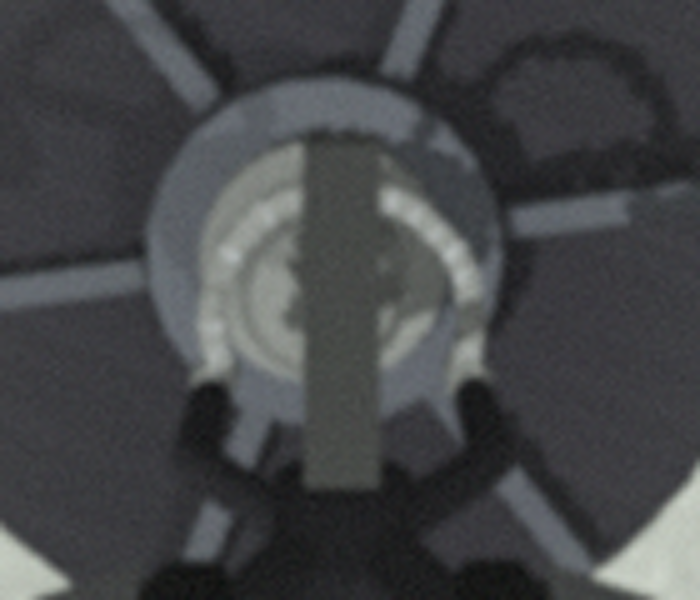

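View pics/s9.png

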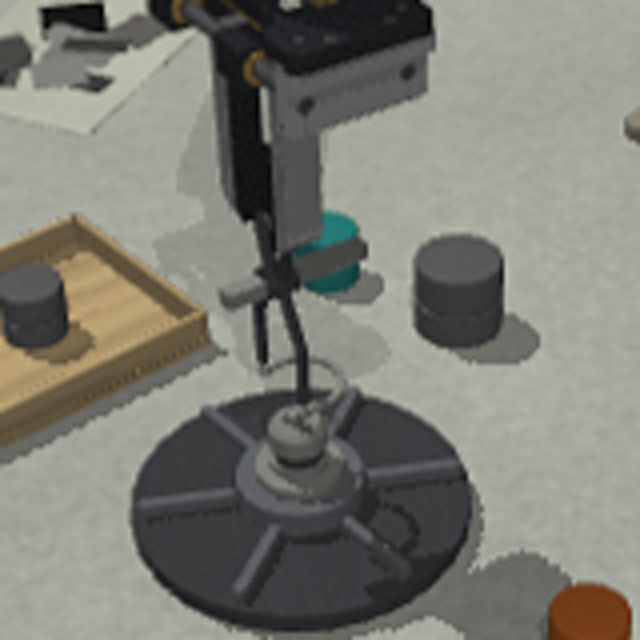

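Run:
```python
from h import *
im=cv2.imread("pics/w9.png")[190:255,285:360]; im=cv2.resize(im,None,fx=10,fy=9.2,interpolation=cv2.INTER_CUBIC) if 0 else cv2.resize(im,None,fx=9,fy=9,interpolation=cv2.INTER_CUBIC)
im=np.clip((im.astype(float)-40)*2,0,255).astype(np.uint8)
cv2.imwrite("pics/w9e.png",im)
```

```text
(no output)
```

View pics/w9e.png

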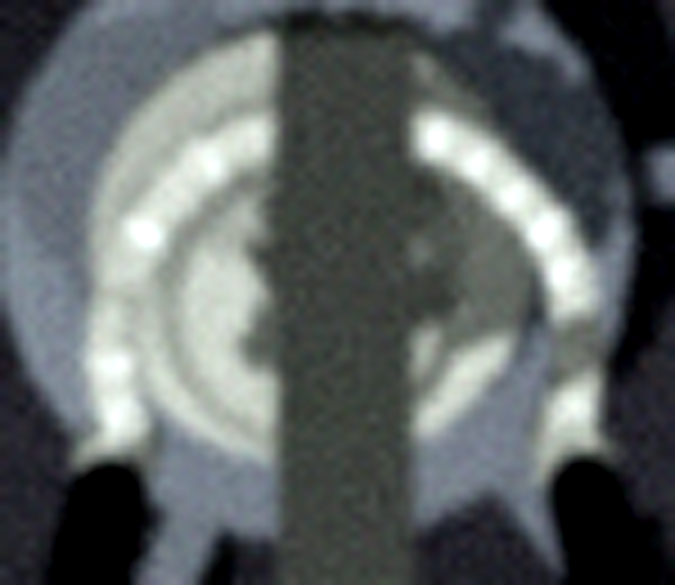

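```bash
cat > rel.py <<'E'
import sys
from h import *
c=env.read_camera("wrist"); T=c["tool_from_camera"]
def at(px,z):
    u=cv2.undistortPoints(np.array([[px]],float),c["K"],c["D"]).ravel(); d=T[:3,:3]@np.r_[u,1]; o=T[:3,3]; return o+d*(z-o[2])/d[2]
def pr(p):
    M=np.linalg.inv(T); return cv2.projectPoints(np.array(p,float).reshape(-1,1,3),cv2.Rodrigues(M[:3,:3])[0],M[:3,3],c["K"],c["D"])[0].reshape(-1,2)
E
python3 - <<'E'
from rel import *
r=at([322.8,228.6],107.4); st=at([319.4,224.0],133); print(r,st,"stub-ring",st-r)
for i in range(3):
    s=env.state(); R=Ro.from_quat(s["tool_rot"]); print(s["time_s"],s["tcp_pos"], "ring world",s["tcp_pos"]+R.apply(r),"stub",s["tcp_pos"]+R.apply(st)); env.read_camera("top")
E
```

```text
[ 11.83661884  -0.64059641 107.4       ] [  9.59391048  -3.5943822  133.        ] stub-ring [-2.24270836 -2.95378579 25.6       ]
15.0333 [541.62905591 -52.74253524 196.97426888] ring world [530.26598739 -48.66532266  89.59860628] stub [531.17821212 -52.20803799  63.99134939]
15.0833 [541.52474248 -52.93324466 196.83416487] ring world [530.1399027  -48.85772808  89.46074406] stub [531.04560624 -52.40191378  63.85345916]
15.1333 [541.42202392 -53.02636741 196.66795131] ring world [530.00500362 -48.95268835  89.29787775] stub [530.90239048 -52.49782683  63.69043193]
```

```bash
python3 -m creep '{"linear":[[-0.2,-0.16,0.3],[-0.2,-0.16,0.8],[-0.2,-0.16,1.2],[-0.2,-0.16,1.2],[-0.2,-0.16,1.2]],"twist":[[0,0,0],[0,0,0],[0,0,0],[0,0,0],[0,0,0]],"gripper":[-1,-1,-1,-1,-1]}'
python3 -c "
from h import *
for i in range(12):
    if i%3==0: s=env.state(); print(s['time_s'],s['tcp_pos'],s['tool_rot'])
    env.read_camera('top')
c=cam('wrist'); print(env.state()['tcp_pos'])
cv2.imwrite('pics/w10.png',c['image'][:,:,::-1])
im=c['image'][190:255,285:360,::-1]; im=cv2.resize(im,None,fx=9,fy=9,interpolation=cv2.INTER_CUBIC)
cv2.imwrite('pics/w10e.png',np.clip((im.astype(float)-40)*2,0,255).astype(np.uint8))
"
```

```text
time_s: 15.6
tcp_pos: [542.1, -55.3, 184.0]
tool_rot: [0.194, 0.981, 0.001, -0.002]
contact_force: [-0.5, -0.5, -3.4]
finger_gap: 39.1
15.6 [542.14878146 -55.30740545 184.01874676] [ 1.93777878e-01  9.81043509e-01  5.27236066e-04 -1.86792137e-03]
15.75 [542.61188961 -55.19576911 184.55032753] [ 1.93750536e-01  9.81049800e-01  6.10585847e-04 -1.28296849e-03]
15.9 [542.62513227 -55.24104757 184.67347793] [ 1.93791524e-01  9.81041858e-01  5.70641953e-04 -1.17988086e-03]
16.05 [542.55739702 -55.32830769 184.61699033] [ 1.93812599e-01  9.81037663e-01  5.09039974e-04 -1.23327500e-03]
[542.53520807 -55.31765451 184.54633359]
```

View pics/w10e.png

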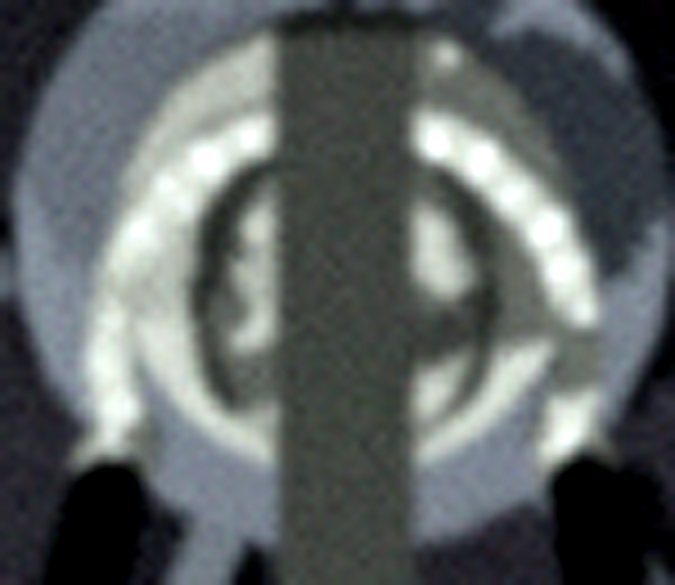

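Run:
```python
from rel import *
s=env.state(); R=Ro.from_quat(s["tool_rot"]); zt=s["tcp_pos"][2]-64
r=at([322.8,228.7],107.4); st=at([323.0,222.7],zt); print(r,st,"stub-ring",st-r, "tilt-adj", R.inv().apply([0,0,-1]))
print("ring world",s["tcp_pos"]+R.apply(r),"stub",s["tcp_pos"]+R.apply(st))
# sizes and predicted outlines
for z,rad in((zt,12),(zt+3,15)):
    p=pr([st*[1,1,0]+[0,-rad,z],st*[1,1,0]+[0,rad,z],st*[1,1,0]+[-rad,0,z],st*[1,1,0]+[rad,0,z]]); print(rad,((p-[284.6,189.6])*9).round(0).tolist())
p=pr([[r[0],-18,107.4],[r[0],18,107.4]]); print(((p-[284.6,189.6])*9).round())
```

```text
[ 11.75607801  -0.64077496 107.4       ] [ 13.56271213  -0.50600059 120.55408602] stub-ring [ 1.80663411  0.13477437 13.15408602] tilt-adj [-2.72526421e-03 -5.26834872e-04  9.99996148e-01]
ring world [531.16180736 -51.29348831  77.1862006 ] stub [529.51167196 -50.46171339  64.03715981]
12 [[213.0, 298.0], [478.0, 298.0], [346.0, 426.0], [345.0, 167.0]]
15 [[182.0, 291.0], [510.0, 291.0], [346.0, 449.0], [346.0, 128.0]]
[[144. 352.]
 [558. 352.]]
```

```bash
python3 -m creep '{"linear":[[0.08,0,0.3],[0.08,0,0.6],[0.08,0,0.75],[0.08,0,0.75],[0.08,0,0.75]],"twist":[[0,0,0],[0,0,0],[0,0,0],[0,0,0],[0,0,0]],"gripper":[-1,-1,-1,-1,-1]}'
python3 -m creep '{"linear":[[0,0,0],[0,0,0],[0,0,0],[0,0,0],[0,0,0]],"twist":[[0,0,0],[0,0,0],[0,0,0],[0,0,0],[0,0,0]],"gripper":[-1,-1,-1,-1,-1]}'
python3 -c "
from h import *
for i in range(6):
    if i%3==0: s=env.state(); print(s['time_s'],s['tcp_pos'],s['tool_rot'],s['contact_force'])
    env.read_camera('top')
s=env.state(); print(s['tcp_pos'])
c=cam('wrist'); print(env.state()['tcp_pos'])
cv2.imwrite('pics/w11.png',c['image'][:,:,::-1])
im=c['image'][190:255,285:360,::-1]; im=cv2.resize(im,None,fx=9,fy=9,interpolation=cv2.INTER_CUBIC)
cv2.imwrite('pics/w11e.png',np.clip((im.astype(float)-40)*2,0,255).astype(np.uint8))
c=cam('scene'); crop(c,270,180,75,75,9,'pics/s11.png')
"
```

```text
time_s: 16.72
tcp_pos: [541.6, -55.0, 176.8]
tool_rot: [0.194, 0.981, 0.001, -0.002]
contact_force: [0.4, 1.0, -2.2]
finger_gap: 39.1
time_s: 17.13
tcp_pos: [541.7, -55.0, 176.9]
tool_rot: [0.194, 0.981, 0.001, -0.001]
contact_force: [-0.6, 0.4, -1.7]
finger_gap: 39.1
17.1333 [541.65772305 -54.99756365 176.87326309] [ 1.93783898e-01  9.81042985e-01  5.23309135e-04 -1.47933607e-03] [-0.60324326  0.36710564 -1.69325868]
17.2833 [541.66212935 -54.97987048 176.86774373] [ 1.93769846e-01  9.81045777e-01  5.19334837e-04 -1.46974623e-03] [ 0.3858764   0.36656087 -2.55421426]
[541.63299613 -54.99628014 176.83494351]
[541.68155935 -54.98377032 176.85121919]
```

View pics/w11e.png

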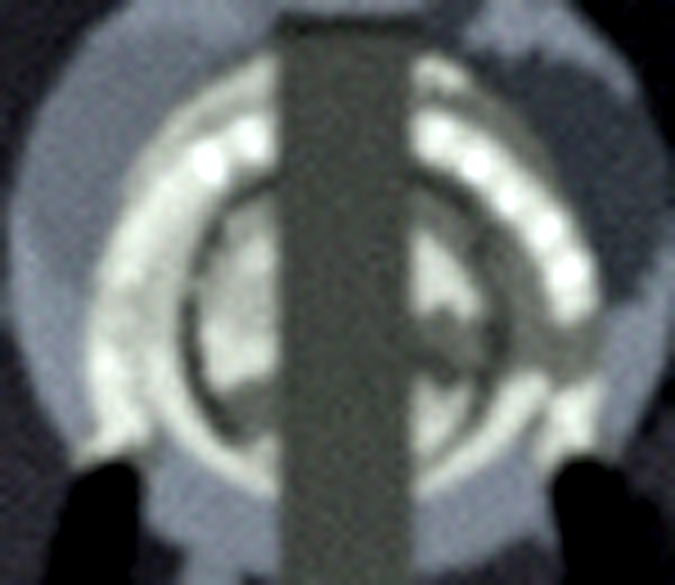

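View pics/s11.png

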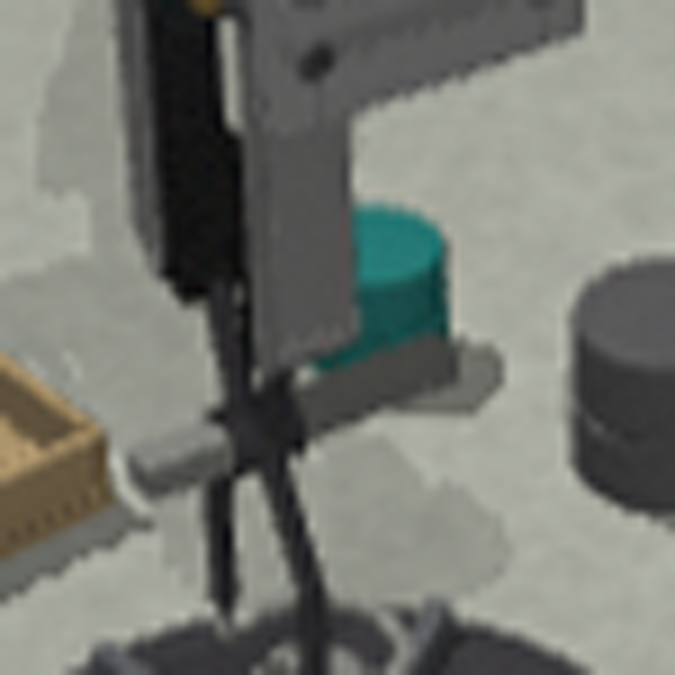

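Run:
```python
from rel import *
Z=lambda x,y:[284.6+x/9,189.6+y/9]
zt=176.85-61
r=at(Z(344,352),107.4)
for cy in (314,320):
    st=at(Z(346,cy),zt); print(cy,"stub-ring",(st-r).round(2), st.round(2))
for dz in (104,107.4,111): 
  print(dz,at(Z(344,352),dz).round(2))
# predicted outline if ring centred on the stub exactly
for z,rad in((zt-3,12),(zt,15),(zt+25,23)):
    a=np.radians(np.arange(0,360,30)); p=pr(np.c_[r[0]+rad*np.cos(a),r[1]+rad*np.sin(a),np.full(12,z)]); print(rad,((p-[284.6,189.6])*9).round(0).astype(int).tolist())
```

```text
314 stub-ring [1.42 0.16 8.45] [ 13.16  -0.46 115.85]
320 stub-ring [0.87 0.16 8.45] [ 12.61  -0.46 115.85]
104 [ 12.58  -0.61 104.  ]
107.4 [ 11.75  -0.62 107.4 ]
111 [ 10.86  -0.63 111.  ]
12 [[344, 204], [412, 222], [462, 271], [480, 337], [461, 403], [411, 450], [344, 468], [277, 451], [227, 403], [209, 337], [226, 271], [276, 222]]
15 [[344, 164], [429, 186], [491, 247], [512, 329], [489, 411], [427, 469], [344, 491], [261, 469], [200, 411], [176, 330], [198, 247], [259, 186]]
23 [[345, 32], [466, 64], [553, 152], [583, 269], [549, 385], [462, 468], [345, 498], [228, 468], [141, 385], [107, 270], [137, 152], [224, 64]]
```

```bash
python3 -m creep '{"linear":[[0.03,0,0.3],[0.03,0,0.6],[0.03,0,0.9],[0.03,0,1.2],[0.03,0,1.2]],"twist":[[0,0,0],[0,0,0],[0,0,0],[0,0,0],[0,0,0]],"gripper":[-1,-1,-1,-1,-1]}'
python3 -m creep '{"linear":[[0,0,0],[0,0,0],[0,0,0],[0,0,0],[0,0,0]],"twist":[[0,0,0],[0,0,0],[0,0,0],[0,0,0],[0,0,0]],"gripper":[-1,-1,-1,-1,-1]}'
python3 -c "
from h import *
for i in range(4):
    s=env.state(); print(s['time_s'],s['tcp_pos'],s['tool_rot'],s['contact_force'],s['torque'])
    env.read_camera('top')
c=cam('wrist'); print(env.state()['tcp_pos'])
im=c['image'][190:255,285:360,::-1]; im=cv2.resize(im,None,fx=9,fy=9,interpolation=cv2.INTER_CUBIC)
cv2.imwrite('pics/w12e.png',np.clip((im.astype(float)-40)*2,0,255).astype(np.uint8))
"
```

```text
time_s: 18.0
tcp_pos: [540.8, -54.9, 164.0]
tool_rot: [0.194, 0.981, 0.0, -0.002]
contact_force: [0.1, 0.2, -2.9]
finger_gap: 39.0
time_s: 18.42
tcp_pos: [540.9, -54.9, 164.1]
tool_rot: [0.194, 0.981, 0.0, -0.002]
contact_force: [-0.3, 0.2, -2.8]
finger_gap: 38.9
18.4167 [540.88572204 -54.91986581 164.14378676] [ 1.93776049e-01  9.81043482e-01  4.40230855e-04 -2.08221370e-03] [-0.3336162   0.21806029 -2.75783405] [ 0.05989823 -0.23922887  0.02026899]
18.4667 [540.87523622 -54.94907349 164.13944389] [ 1.93769962e-01  9.81044697e-01  4.11963423e-04 -2.08183629e-03] [-0.36465747  0.07900923 -3.46693086] [ 0.0258098  -0.1855928   0.00490965]
18.5167 [540.88922049 -54.93775345 164.1534013 ] [ 1.93765320e-01  9.81045655e-01  4.11420535e-04 -2.06242377e-03] [ 0.49859416  0.17861424 -2.35238969] [ 0.03498106 -0.21632691  0.0438144 ]
18.5667 [540.87563431 -54.93862729 164.0883553 ] [ 1.93747989e-01  9.81049021e-01  4.19711826e-04 -2.08804324e-03] [ 0.80309686 -0.1339674  -2.48047899] [-0.00490766 -0.16693733 -0.02123714]
[540.81473199 -54.94013258 164.05968547]
```

View pics/w12e.png

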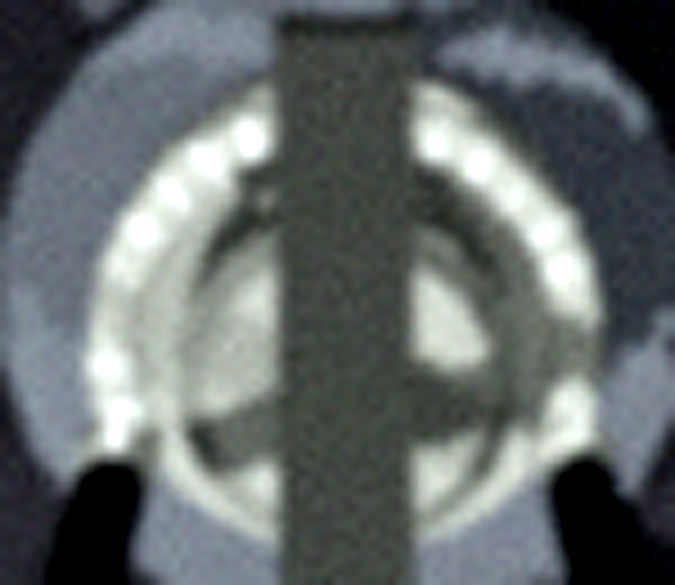

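Run:
```python
from rel import *
s=env.state()
im=cv2.imread("pics/w12e.png")
Z=lambda x,y:[284.6+x/9,189.6+y/9]
zt=s["tcp_pos"][2]-64; r=at(Z(344,352),107.4)
a=np.radians(np.arange(0,360,5))
def draw(z,rad,col):
    p=((pr(np.c_[r[0]+rad*np.cos(a),r[1]+rad*np.sin(a),np.full(len(a),z)])-[284.6,189.6])*9).astype(int)
    cv2.polylines(im,[p.reshape(-1,1,2)],True,col,1)
draw(zt,12,(0,0,255)); draw(zt+3,15,(0,255,0)); draw(107.4,18,(255,255,0)); draw(zt+28,23,(255,0,255)); draw(zt+34,34,(0,165,255))
cv2.imwrite("pics/w12o.png",im)
```

```text
(no output)
```

View pics/w12o.png

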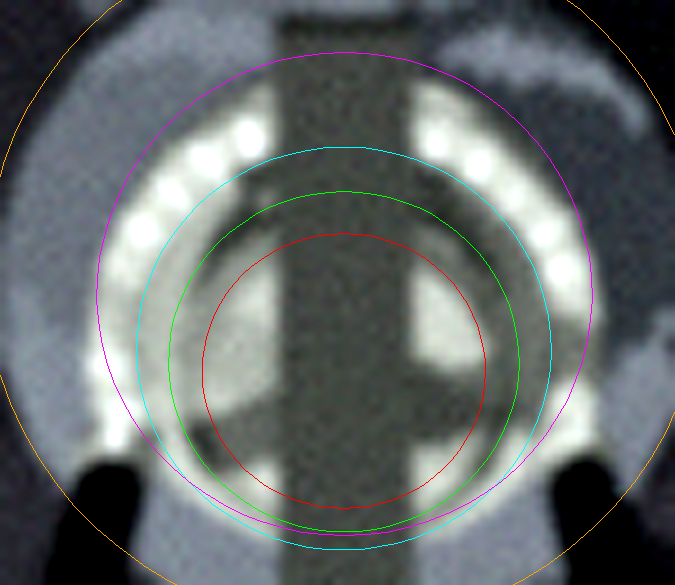

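Run:
```python
from rel import *
s=env.state(); print(s["tcp_pos"])
w=env.read_camera("wrist"); cv2.imwrite("pics/w13.png",w["image"][:,:,::-1])
im=w["image"][175:275,270:380,::-1]; im=cv2.resize(im,None,fx=6,fy=6,interpolation=cv2.INTER_CUBIC)
im=np.clip((im.astype(float)-30)*2,0,255).astype(np.uint8)
r=at([284.6+344/9,189.6+352/9],107.4); R=Ro.from_quat(s["tool_rot"]); dn=R.inv().apply([0,0,-1.])
zt=s["tcp_pos"][2]-64; a=np.radians(np.arange(0,360,5))
def draw(dx,z,rad,col):
    c=r+dn*(z-r[2])/dn[2]+np.array([dx,0,0])
    p=((pr(np.c_[c[0]+rad*np.cos(a),c[1]+rad*np.sin(a),np.full(len(a),z)])-[269.6,174.6])*6).astype(int)
    cv2.polylines(im,[p.reshape(-1,1,2)],True,col,1)
im0=im.copy()
draw(0,zt+34,34,(0,165,255)); draw(0,zt+28,23,(255,0,255))
draw(-1.5,zt+34,34,(0,0,255)); draw(-1.5,zt+28,23,(0,255,0))
cv2.imwrite("pics/w13o.png",im); cv2.imwrite("pics/w13p.png",im0)
```

```text
[540.80969678 -54.92240466 164.05702939]
```

View pics/w13o.png

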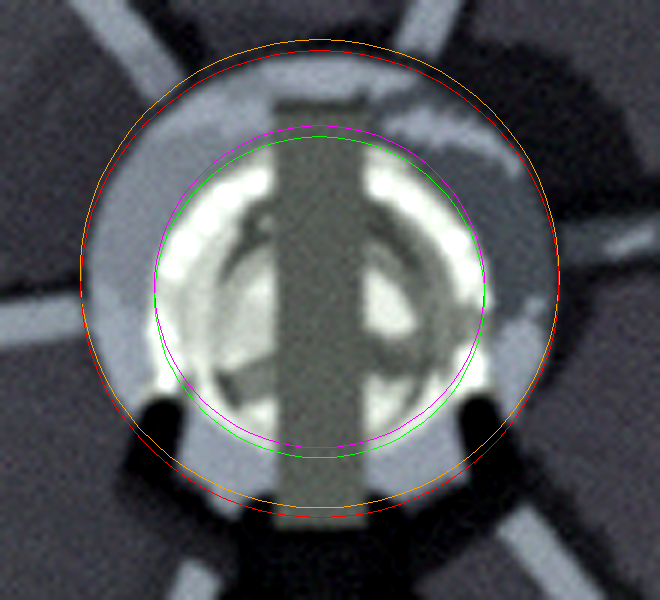

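View pics/w13p.png

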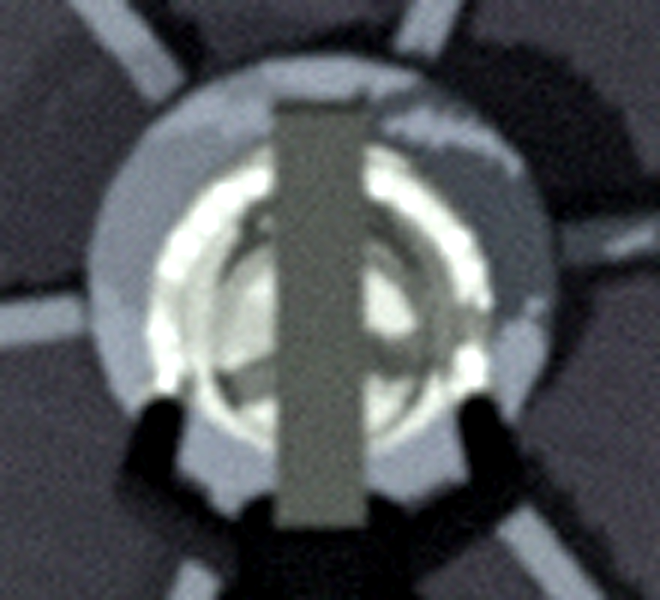

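```bash
python3 to.py 540.8 -54.9 153.4 -22.5
python3 -m creep '{"linear":[[-0.13,0,0],[-0.13,0,0],[-0.13,0,0],[-0.13,0,0],[-0.13,0,0]],"twist":[[0,0,0],[0,0,0],[0,0,0],[0,0,0],[0,0,0]],"gripper":[-1,-1,-1,-1,-1]}'
python3 to.py 540.8 -54.9 153.4 -22.5
python3 - <<'E'
from rel import *
env.read_camera("top");env.read_camera("top")
s=env.state(); print(s["tcp_pos"],s["contact_force"])
w=env.read_camera("wrist"); cv2.imwrite("pics/w14.png",w["image"][:,:,::-1])
im=w["image"][175:275,270:380,::-1]; im=cv2.resize(im,None,fx=6,fy=6,interpolation=cv2.INTER_CUBIC)
im=np.clip((im.astype(float)-30)*2,0,255).astype(np.uint8)
r=at([284.6+344/9,189.6+352/9],107.4); R=Ro.from_quat(s["tool_rot"]); dn=R.inv().apply([0,0,-1.])
zt=s["tcp_pos"][2]-64; a=np.radians(np.arange(0,360,5))
def draw(dx,z,rad,col):
    c=r+dn*(z-r[2])/dn[2]+np.array([dx,0,0])
    p=((pr(np.c_[c[0]+rad*np.cos(a),c[1]+rad*np.sin(a),np.full(len(a),z)])-[269.6,174.6])*6).astype(int)
    cv2.polylines(im,[p.reshape(-1,1,2)],True,col,1)
draw(0,zt+34,34,(0,165,255)); draw(0,zt+28,23,(255,0,255)); draw(0,zt,12,(0,0,255)); draw(0,zt+3,15,(0,255,0))
cv2.imwrite("pics/w14o.png",im)
E
```

```text
tcp [540.83 -54.92 164.04] gap 39.3 lin cm [-0.    0.    1.06] twist [ 0.   -0.25  0.15] vel 0.001
time_s: 19.23
tcp_pos: [542.0, -55.4, 164.0]
tool_rot: [0.194, 0.981, 0.0, -0.002]
contact_force: [-0.1, -1.3, -3.5]
finger_gap: 39.1
tcp [542.   -55.42 164.01] gap 39.1 lin cm [0.13 0.   1.06] twist [-0.   -0.26  0.15] vel 0.003
[541.99937902 -55.40553496 164.033945  ] [ 0.5125319   0.43428767 -1.81359866]
```

View pics/w14o.png

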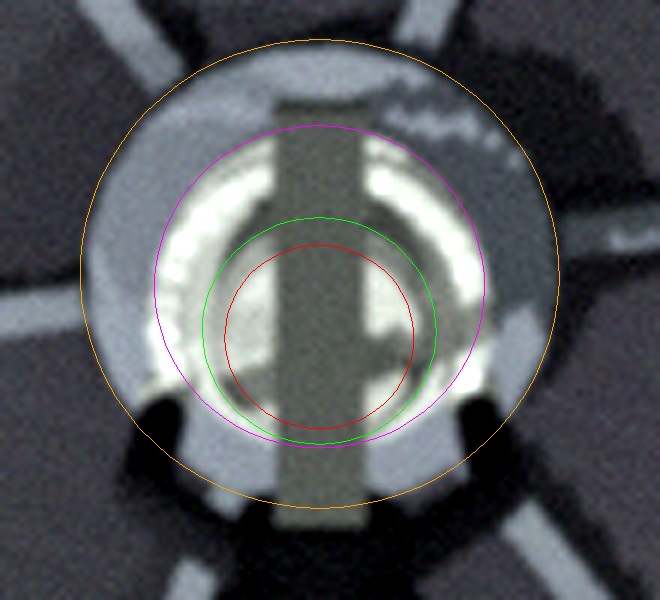

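```bash
python3 -m creep '{"linear":[[-0.02,0,0.2],[-0.02,0,0.5],[-0.02,0,0.8],[-0.02,0,1.05],[-0.02,0,1.05]],"twist":[[0,0,0],[0,0,0],[0,0,0],[0,0,0],[0,0,0]],"gripper":[-1,-1,-1,-1,-1]}'
python3 -m creep '{"linear":[[0,0,0],[0,0,0],[0,0,0],[0,0,0],[0,0,0]],"twist":[[0,0,0],[0,0,0],[0,0,0],[0,0,0],[0,0,0]],"gripper":[-1,-1,-1,-1,-1]}'
python3 to.py 542 -55.2 153.4 -22.5
python3 - <<'E'
from rel import *
env.read_camera("top")
s=env.state(); print(s["tcp_pos"],s["contact_force"])
w=env.read_camera("wrist"); cv2.imwrite("pics/w15.png",w["image"][:,:,::-1])
im=w["image"][175:275,270:380,::-1]; im=cv2.resize(im,None,fx=6,fy=6,interpolation=cv2.INTER_CUBIC)
im=np.clip((im.astype(float)-30)*2,0,255).astype(np.uint8)
r=at([284.6+344/9,189.6+352/9],107.4); R=Ro.from_quat(s["tool_rot"]); dn=R.inv().apply([0,0,-1.])
zt=s["tcp_pos"][2]-64; a=np.radians(np.arange(0,360,5))
def draw(dx,z,rad,col):
    c=r+dn*(z-r[2])/dn[2]+np.array([dx,0,0])
    p=((pr(np.c_[c[0]+rad*np.cos(a),c[1]+rad*np.sin(a),np.full(len(a),z)])-[269.6,174.6])*6).astype(int)
    cv2.polylines(im,[p.reshape(-1,1,2)],True,col,1)
draw(0,zt+34,34,(0,165,255)); draw(0,zt+28,23,(255,0,255)); draw(0,zt,12,(0,0,255)); draw(0,zt+3,15,(0,255,0)); draw(0,107.4,18,(255,255,0))
cv2.imwrite("pics/w15o.png",im)
c=cam("scene"); crop(c,270,200,70,90,8,"pics/s15.png"); np.save("s15.npy",proj(c,[[531,-50.5,46],[531,-50.5,64]])); print((proj(c,[[531,-50.5,46],[531,-50.5,64]])-[270,200])*8)
E
```

```text
time_s: 19.85
tcp_pos: [541.6, -55.6, 152.8]
tool_rot: [0.194, 0.981, 0.0, -0.003]
contact_force: [0.2, 0.0, -3.5]
finger_gap: 38.9
time_s: 20.27
tcp_pos: [541.7, -55.5, 152.9]
tool_rot: [0.194, 0.981, 0.0, -0.003]
contact_force: [-0.1, 0.1, -1.6]
finger_gap: 38.9
tcp [541.73 -55.53 152.93] gap 38.9 lin cm [-0.01  0.04 -0.05] twist [-0.02 -0.31  0.16] vel 0.002
[541.6844096  -55.56084635 152.8866963 ] [-0.09129413  0.9900295  -1.97119745]
[[275.4620606  487.77348583]
 [272.76375176 434.07744212]]
```

View pics/w15o.png

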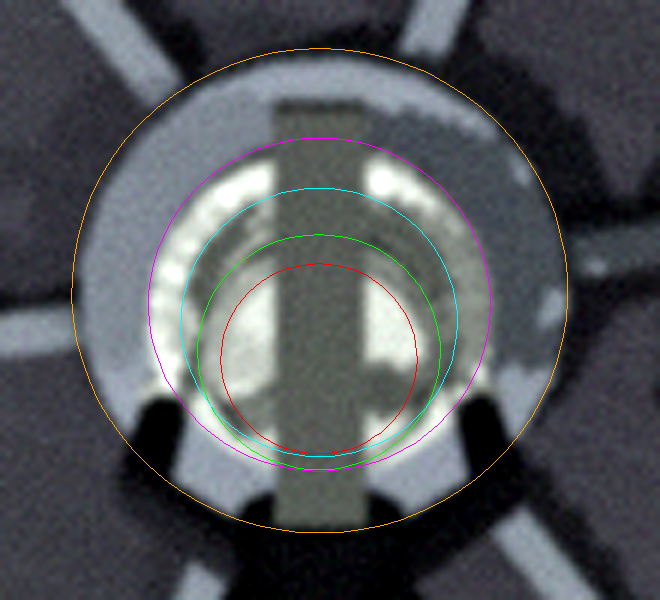

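View pics/s15.png

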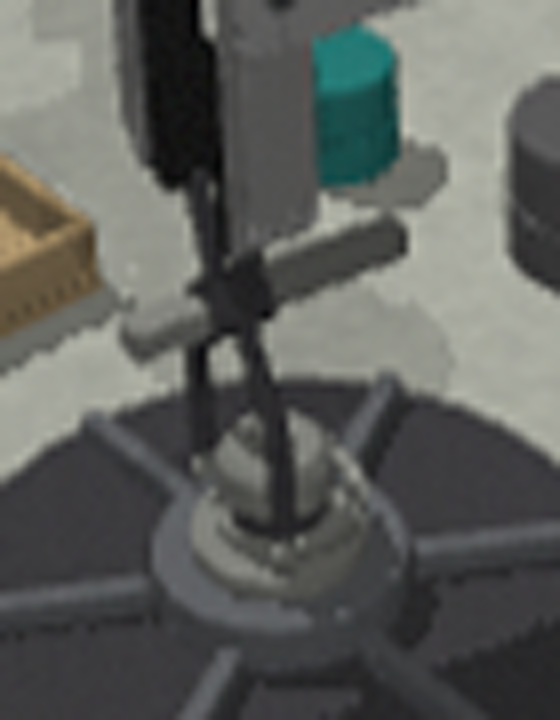

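Run:
```python
from h import *
f=[];p=[]
for i in range(8):
    s=env.state(); f.append(s["contact_force"]); p.append(s["tcp_pos"]); env.read_camera("top")
print("force",np.mean(f,0),"tcp",np.mean(p,0),np.std(p,0))
w=cam("wrist"); sc=cam("scene")
L=[269.6+162/6,174.6+400/6]; Rr=[269.6+479/6,174.6+400/6]
S1=[269.6+285/8,199.6+540/8]; S2=[269.6+205/8,199.6+462/8]
for n,a in(("L",L),("R",Rr)):
    P=plane(w,[a],45.5); print(n,P.round(1),"scene zoom",((proj(sc,P)-[269.6,199.6])*8).round(0))
    for m,b in(("front",S1),("back",S2)):
        X,e=tri([(o,d[0]) for o,d in (ray(w,[a]),ray(sc,[b]))]); print(n,m,X.round(1),np.round(e,1))
Pt=[[531,-50.5,64],[531,-50.5,50.5],[531,-50.5,36]]
print(((proj(sc,Pt)-[269.6,199.6])*8).round())
crop(sc,285,240,45,40,16,"pics/s16.png")
```

```text
force [ 0.15896505 -0.25512895 -2.67340369] tcp [541.64303649 -55.53843361 152.81870087] [0.01533056 0.00668817 0.0201774 ]
L [[531.5 -74.5  45.5]] scene zoom [[204. 460.]]
L front [529.7 -66.1  25.5] [13. 13.]
L back [531.6 -74.4  44.9] [0.1 0.1]
R [[547.4 -35.9  45.5]] scene zoom [[286. 548.]]
R front [546.9 -36.   47.7] [0.3 0.3]
R back [547.9 -45.1  67.4] [11.9 11.9]
[[276. 437.]
 [278. 478.]
 [280. 520.]]
```

View pics/s16.png

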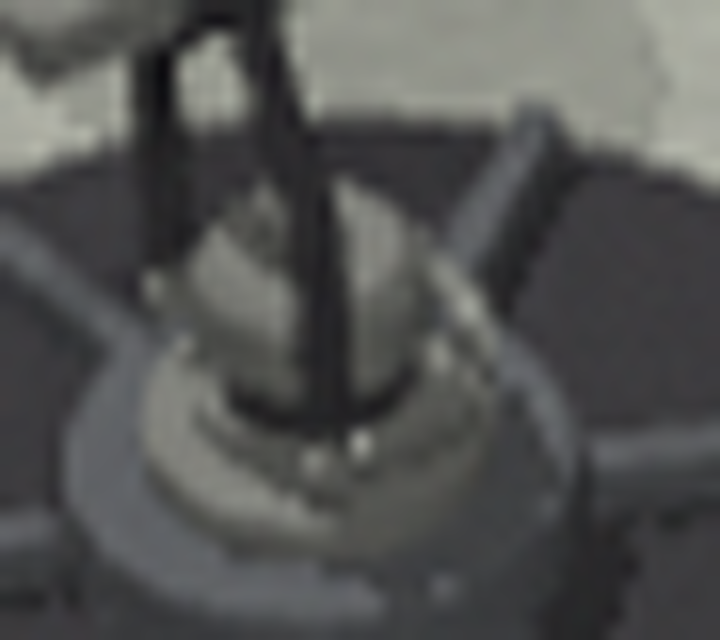

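```bash
python3 -c "
from h import *
s=env.state(); print(s['time_s'],s['finger_gap'],s['contact_force'],s['tcp_pos'])
print(env.finish_job())
s=env.state(); print(s['time_s'],s['finger_gap'],s['contact_force'],s['tcp_pos'])"
```

```text
20.9667 38.802677466964006 [ 0.33783594  0.79679515 -1.92787629] [541.61955623 -55.5597463  152.78814676]
the job is handed in; nothing more can be done
None
the job is handed in; nothing more can be done
```

The dust cap is in the tray, and the pliers are held fully squeezed with the spread ring at the groove. I handed the job in at about 21 s of the 64 s allowed. No verdict was reported.

**Cap:** I lifted it off the stub and set it down upright near the tray's centre. The wrist picture showed it there after I let go.

**Pliers:** I gripped them at 30 N. The finger gap settled at about 39 mm, against 40 mm for fully squeezed handles. The ring was spread and within a few millimetres of centred above the stub before I lowered it.

**Last checks:**
- **Height:** the arm pose puts the ring at about 45.4 mm. Triangulating the two jaw tips gave 44.9 and 47.7 mm, so they differ by almost 3 mm. Their mean is 46.3 mm, against a target of 46 mm.
- **Centring:** the last wrist overlay puts the ring within about 1 mm of the stub's axis. Partway down, the stub-top edges suggested the ring was already centred, while the hub, the bearing ring and the arm pose showed it about 1.5 mm off. I shifted it 1.3 mm and the overlay agreed afterwards.
- **Contact:** the mean vertical force was -2.7 N, the same as with the pliers hanging free, so the ring was not touching the turntable.
- **Level and still:** the tool was tilted about 0.3° and the arm was at rest.
- **Known mismatch:** the wrist camera's scale was about 2% off in the hub's size, within its stated calibration error.
- **Not checked at the end:** I did not separately measure the bottle, glue stick and tin. My moves stayed clear of them.

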